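# Put the bearing driver kit back on its rack

### The arm

A 6-joint arm with a two-finger parallel gripper is mounted at the origin on a cart in front of the work surface, level with it; the furniture and walls round the work are solid. World frame = base frame: x ahead of the robot, y to its left, z up, the work surface at z = 0. Lengths are in m, angles in rad, forces in N, time in s.
With the tool pointing down it reaches from about 0.25 to 0.775 m from the base axis. Payload 4 kg.
Tool frame: the origin (TCP) lies at the very end of the fingers, on their centre line; the grasp point (between the pads) lies 19 mm behind it; z points along the fingers, y is the line along which they close (so a half turn about z gives the same grasp; the last joint's range is limited). The gripper opens to 94 mm and grips with 3 to 60 N. Pads are 16 mm wide; open, the fingers measure 119 mm over their backs; the gripper's body (75 mm by 177 mm) begins 78 mm behind the grasp point.
Start: joints at [-1.378, 0.087, 1.371, -0, 1.684, -0.103], TCP at [0.16, -0.526, 0.181] pointing down, gripper open.
Joint ranges: [-3.1, 3.1], [-0.76, 2.03], [0.27, 2.55], [-1.08, 4.22], [0.17, 2.65], [-2.57, 2.57]. Speed limits (rad/s): [2.79, 2.79, 3.14, 3.14, 3.14, 3.14].

### API

Orientations are given as [roll, pitch, yaw] about the fixed x, y, z axes, in that order (R = Rz(yaw) Ry(pitch) Rx(roll)).
In Python, from bench import robot gives the robot as it stands. The module is installed in compiled form; this text tells all that it offers.
- The arm moves only by the tool move_arm, never from a script. Its argument "deltas" is one flat list of numbers, 7 for each row, row after row: the turn, a rotation vector about the tool's x, y, z in rad, then the shift along the tool's x, y, z in cm, then the closure, from -1 (fully open) to 1 (shut). A call has 1 to 8 rows; each row is the pose to reach, as a shift and turn from the pose commanded when the call began, along the tool's axes at that moment; what a row does not reach only later rows make up. A row lasts 1/10 s, in which the tool goes at most 50 mm and 8.59 degrees, less where a joint would pass 70% of its speed; a pose out of reach is approached as far as the arm can. A call with a gripper value outside its range is refused whole. The fingers move at their own pace and stop on an object; the grip force is fixed at half the most. Time passes only in rows, so rows that repeat a pose let the fingers close. It gives the time, the measured TCP pose, the force, the opening and the grip force at its end, in the units of the state.
- robot.get_obs(): the state, without advancing time (a new reading comes with each control period).
- robot.snapshot(name): name is "scene" or "top" or "wrist"; returns a dict with "image" (480x640x3 uint8, red, green, blue), "depth" (480x640 float32, m along the optical axis (not along the pixel's ray), 0 where there is no reading), "fov_y" (degrees; the focal length in pixels is half the picture's height over the tangent of half this angle, whatever the lens; pixels are square), "cx", "cy" (the principal point, pixels), "origin" and "orientation" of the camera in the world; the wrist camera has in their place "T_tool_cam" (4x4, takes a point from camera to tool coordinates, whose origin is the TCP and whose axes are the flange's). Camera axes: x right, y up, looking along -z (the intrinsics and any distortion apply to the point x, -y, -z); pixel columns grow to the right and rows downward; lengths in m; the calibration is good to about 2 mm. The wrist camera is an equidistant fisheye: a pixel r from the principal point sees the ray r / f radians off the axis. A picture is of the moment at which its call begins: read the wrist's pose just before it.
- robot.close_job(): hands the job in; it is judged then, once.
The state is a dict: "time": time; "joint_positions": joint angles; "qvel": joint speeds; "joint_torque": joint torques, N m; "tool_pos": TCP position; "ee_rot": TCP orientation; "wrist_force": force on the tool from outside, world axes, zero at the start; "wrist_torque": the same for the moment, N m; "width": finger opening in m; "finger_force": force on a finger pad.
Only numpy, scipy, OpenCV 4.12 (cv2) and the standard library are available. Lean on these libraries where they do the work, as an engineer would, in place of code of your own. Each camera call takes 0.05 s, during which the arm holds its last target. There are 200 camera calls.

### The job

Put the bearing driver kit away: hang every aluminium ring that lies on the bench on a slanted peg of the wooden rack, one ring to a peg (any peg), pushed down the peg until it lies against the board, and take the drive rod out of the wooden block and push it down into the narrow steel tube until the shoulder of its grip rests on the rim. Leave the jar of nails and the tape measure where they are.

Things in the scene. Friction and masses are not known exactly. Their poses are not given: they have to be found in the camera images.
- ring_1_mid (a point): Driver ring: a plain aluminium ring, outer diameter 44 mm, bore 22 mm right through, 18 mm thick, 0.12 kg, lying flat on the bench. The point is the middle of the bore, half-way up (9 mm from either face); z is the bore's axis. May be absent.
- ring_2_mid (a point): Driver ring: a plain aluminium ring, outer diameter 48 mm, bore 22 mm right through, 18 mm thick, 0.12 kg, lying flat on the bench. The point is the middle of the bore, half-way up (9 mm from either face); z is the bore's axis. May be absent.
- ring_3_mid (a point): Driver ring: a plain aluminium ring, outer diameter 52 mm, bore 22 mm right through, 18 mm thick, 0.12 kg, lying flat on the bench. The point is the middle of the bore, half-way up (9 mm from either face); z is the bore's axis. May be absent.
- ring_4_mid (a point): Driver ring: a plain aluminium ring, outer diameter 56 mm, bore 22 mm right through, 18 mm thick, 0.12 kg, lying flat on the bench. The point is the middle of the bore, half-way up (9 mm from either face); z is the bore's axis. May be absent.
- peg_1 (a point): Peg 1 of 4, from the robot's left: steel, 12 mm in diameter, round end, standing 50 mm out of the rack's slanted board and square to it. The point is on its axis 9 mm out of the board, where a ring's middle is when the ring lies against the board (it may sag 5 mm down the board). z points out along the peg to its tip, 50 degrees above level, towards the robot; y runs along the row.
- peg_2 (a point): Peg 2 of 4, from the robot's left: steel, 12 mm in diameter, round end, standing 50 mm out of the rack's slanted board and square to it. The point is on its axis 9 mm out of the board, where a ring's middle is when the ring lies against the board (it may sag 5 mm down the board). z points out along the peg to its tip, 50 degrees above level, towards the robot; y runs along the row.
- peg_3 (a point): Peg 3 of 4, from the robot's left: steel, 12 mm in diameter, round end, standing 50 mm out of the rack's slanted board and square to it. The point is on its axis 9 mm out of the board, where a ring's middle is when the ring lies against the board (it may sag 5 mm down the board). z points out along the peg to its tip, 50 degrees above level, towards the robot; y runs along the row.
- peg_4 (a point): Peg 4 of 4, from the robot's left: steel, 12 mm in diameter, round end, standing 50 mm out of the rack's slanted board and square to it. The point is on its axis 9 mm out of the board, where a ring's middle is when the ring lies against the board (it may sag 5 mm down the board). z points out along the peg to its tip, 50 degrees above level, towards the robot; y runs along the row.
- rack: Fixed wooden rack, 110 mm deep, 300 mm long (y), 85 mm high; its board (92 x 300 mm) slopes down towards the robot and bears the 4 pegs, 82 mm apart. Origin at the centre of its underside, z up.
- rod_grip (a point): Steel drive rod, 135 mm, 0.12 kg: on top a dark ridged grip 18 mm thick, 45 mm long; below it a shaft 9 mm thick, 90 mm long, with a tapered foot. The point is the grip's centre, 112.5 mm above the foot, 22.5 mm above the grip's shoulder; z from foot to grip. It starts upright in the 12 mm hole (32 mm deep) of a fixed wooden block 55 x 55 x 42 mm.
- tube_mouth (a point): Fixed upright steel storage tube, outer diameter 21 mm, inner 13 mm, on a 50 x 50 mm foot. The point is the centre of its open mouth, 105 mm above the bench; z up. It is 94 mm deep, more than the rod's shaft: the rod is home with its grip's shoulder on the rim, the grip's centre 22.5 mm above this point.
- nail_jar: Bystander: glass jar of nails, 57 mm across, 73 mm high; origin at the centre of its underside, z up.
- measure: Bystander: black tape measure, 44 x 90 x 69 mm; origin at the centre of its underside, z up.

How it is judged:
At the end, for the whole second after the job is handed in: Every ring present is on a peg, its middle within 12 mm of the peg's seat point and its axis within 0.17 rad of the peg's; the rod is upright (within 0.1 rad) in the tube, grip centre within 8 mm of the tube's axis and its shoulder no more than 6 mm above the rim; all at rest (((distance between ring_1_mid and peg_1 below 0.012 m and angle between the z axis of ring_1_mid and the z axis of peg_1, either way round below 0.17 rad) or (distance between ring_1_mid and peg_2 below 0.012 m and angle between the z axis of ring_1_mid and the z axis of peg_2, either way round below 0.17 rad) or (distance between ring_1_mid and peg_3 below 0.012 m and angle between the z axis of ring_1_mid and the z axis of peg_3, either way round below 0.17 rad) or (distance between ring_1_mid and peg_4 below 0.012 m and angle between the z axis of ring_1_mid and the z axis of peg_4, either way round below 0.17 rad)) and ((distance between ring_2_mid and peg_1 below 0.012 m and angle between the z axis of ring_2_mid and the z axis of peg_1, either way round below 0.17 rad) or (distance between ring_2_mid and peg_2 below 0.012 m and angle between the z axis of ring_2_mid and the z axis of peg_2, either way round below 0.17 rad) or (distance between ring_2_mid and peg_3 below 0.012 m and angle between the z axis of ring_2_mid and the z axis of peg_3, either way round below 0.17 rad) or (distance between ring_2_mid and peg_4 below 0.012 m and angle between the z axis of ring_2_mid and the z axis of peg_4, either way round below 0.17 rad)) and ((distance between ring_3_mid and peg_1 below 0.012 m and angle between the z axis of ring_3_mid and the z axis of peg_1, either way round below 0.17 rad) or (distance between ring_3_mid and peg_2 below 0.012 m and angle between the z axis of ring_3_mid and the z axis of peg_2, either way round below 0.17 rad) or (distance between ring_3_mid and peg_3 below 0.012 m and angle between the z axis of ring_3_mid and the z axis of peg_3, either way round below 0.17 rad) or (distance between ring_3_mid and peg_4 below 0.012 m and angle between the z axis of ring_3_mid and the z axis of peg_4, either way round below 0.17 rad)) and ((distance between ring_4_mid and peg_1 below 0.012 m and angle between the z axis of ring_4_mid and the z axis of peg_1, either way round below 0.17 rad) or (distance between ring_4_mid and peg_2 below 0.012 m and angle between the z axis of ring_4_mid and the z axis of peg_2, either way round below 0.17 rad) or (distance between ring_4_mid and peg_3 below 0.012 m and angle between the z axis of ring_4_mid and the z axis of peg_3, either way round below 0.17 rad) or (distance between ring_4_mid and peg_4 below 0.012 m and angle between the z axis of ring_4_mid and the z axis of peg_4, either way round below 0.17 rad)) and horizontal distance between rod_grip and tube_mouth below 0.008 m and z of rod_grip in the frame of tube_mouth below 0.0285 m and angle between rod_grip's own z axis and vertical below 0.1 rad and linear speed of each of rod, ring_1, ring_2, ring_3, ring_4 below 0.02 m/s); the robot touches nothing.
It fails at once if the jar of nails is moved more than 3 cm (distance of nail_jar from where it was at the start of the episode above 0.03 m).
It fails at once if the tape measure is moved more than 3 cm (distance of measure from where it was at the start of the episode above 0.03 m).
Of ring_1, ring_2, ring_3, ring_4 only 3 to 4 are there at a start; the rules pass over those that are not, and their reading is None.
At some moment in a run one of ring_1, ring_2, ring_3, ring_4 may be knocked a few centimetres aside while the robot is not near it.
It also fails if it takes over 192 s, if anything falls off the work surface, if the arm or the gripper's body presses on something with over 40 N, if the wrist force passes 120 N, or if a joint passes its speed limit or range.

## Working session

There is one attempt and no reset: what is moved stays moved. The work goes in short steps, Python scripts to look and compute and a tool call to move; the robot and the scene stay as the last step left them, time stands still between calls to the robot, and variables do not carry over. Pictures are saved under pics/ and viewed, at most 14 in all, crops included, and the job is handed in when it is done.

Besides the shell and the picture viewer there is one more tool, called as a command line: name --argument value ..., lists and objects as JSON in quotes. move_arm: Moves the arm, as the interface text tells. Its arguments: {"type":"object","properties":{"deltas":{"type":"array","items":{"type":"number"}}},"required":["deltas"]}

```bash
mkdir -p pics; ls
cat > h.py <<'E'
import numpy as np, cv2
from scipy.spatial.transform import Rotation as R
from bench import robot
def snap(n):
    o=robot.get_obs(); s=robot.snapshot(n); s['obs']=o; return s
def rot(v):
    v=np.array(v,float)
    if v.shape==(3,3): return v
    if v.size==4: return R.from_quat(v).as_matrix()
    return R.from_euler('xyz',v).as_matrix()
def cloud(s):
    h,w=s['depth'].shape; f=h/2/np.tan(np.radians(s['fov_y'])/2)
    u,v=np.meshgrid(np.arange(w),np.arange(h)); d=s['depth']
    a=(u-s['cx'])/f; b=(v-s['cy'])/f
    if 'T_tool_cam' in s:
        r=np.hypot(a,b)+1e-9; k=np.tan(np.clip(r,0,1.5))/r; a=a*k;b=b*k
    P=np.stack([a*d,-b*d,-d],-1)
    if 'T_tool_cam' in s:
        T=s['T_tool_cam']; P=P@T[:3,:3].T+T[:3,3]
        o=s['obs']; return P@rot(o['ee_rot']).T+np.array(o['tool_pos'])
    return P@rot(s['orientation']).T+np.array(s['origin'])
def save(s,n): cv2.imwrite('pics/'+n,s['image'][:,:,::-1])
E
python3 - <<'E'
from h import *
for n in ['top','scene']:
    s=snap(n); save(s,n+'0.png'); np.savez(n+'0.npz',**{k:s[k] for k in s if k!='obs'})
    print(n,{k:s[k] for k in s if k not in('image','depth','obs')}, (s['depth']==0).mean())
print(s['obs'])
E
```

```text
pics
top {'fov_y': 48.13749617769325, 'cx': 322.0906287269893, 'cy': 235.39915823460646, 'origin': array([ 0.48729189, -0.22986027,  1.33434485]), 'orientation': array([ 0.06515151,  0.02076566, -1.55135404])} 0.004137369791666666
scene {'fov_y': 45.26389760608935, 'cx': 330.9850406129909, 'cy': 244.0699672643632, 'origin': array([0.02684211, 0.74841735, 0.61895022]), 'orientation': array([ 1.12896553, -0.00441804, -2.63978219])} 0.0037565104166666667
{'time': 0.05, 'joint_positions': array([-1.37810849e+00,  8.79121527e-02,  1.37222360e+00, -9.42710666e-06,
        1.68361580e+00, -1.03105103e-01]), 'qvel': array([-5.02162705e-04, -8.98809267e-04, -1.77350258e-03,  1.54494635e-03,
        1.12870683e-03, -1.08381516e-05]), 'joint_torque': array([ 1.16888761e-03, -3.41541803e+01, -3.03596592e+01,  7.19778822e-02,
        3.04808223e-02, -8.92076719e-05]), 'tool_pos': array([ 0.16019777, -0.52552345,  0.17964322]), 'ee_rot': array([-3.13944426e+00, -2.12879278e-04,  2.95791656e-01]), 'wrist_force': array([-0.21524391, -0.25206752,  0.27395446]), 'wrist_torque': array([-0.02767394,  0.01288305, -0.03064442]), 'finger_force': 0.0, 'width': 0.09414411097771162}
```

View pics/top0.png

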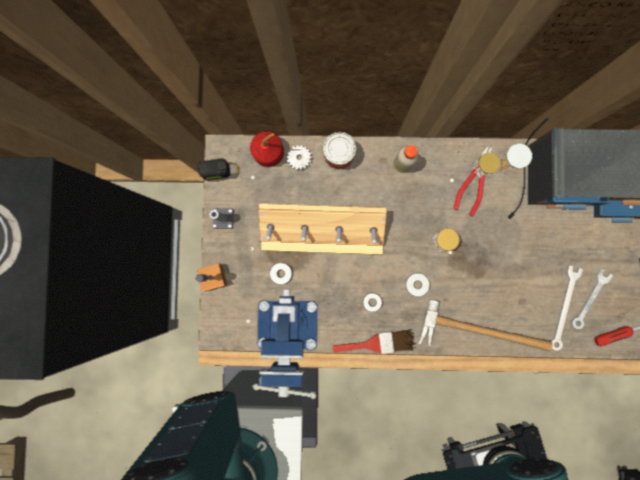

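View pics/scene0.png

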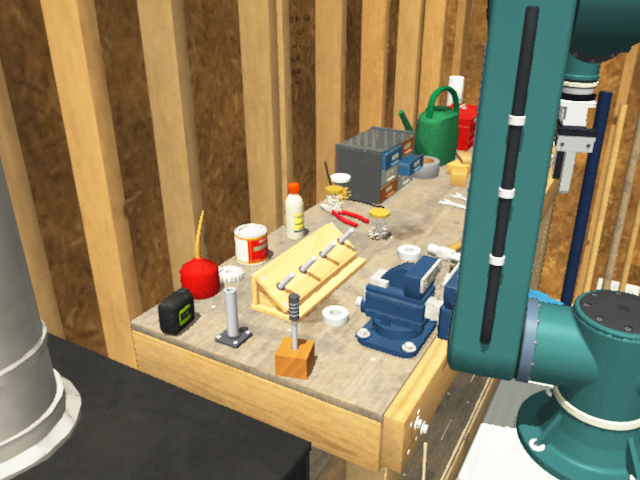

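Top view: three rings at about (281,273), (373,302) and (418,285). The rack is around (325,228), the rod block at (210,277), the tube at (222,217), the jar at (448,240) and the measure at (215,168). I'll measure these next.

```bash
cat > m.py <<'E'
from h import *
def rings(s,P,h=0.018,z0=0.0):
    # white pixels near z=18mm
    im=s['image'].astype(int); m=((im.min(-1)>150)&(abs(P[...,2]-h-z0)<0.012)).astype(np.uint8)
    n,l,st,c=cv2.connectedComponentsWithStats(m)
    for i in range(1,n):
        if st[i,4]<60: continue
        q=P[l==i]; (cx,cy),(a,b),_=cv2.fitEllipse(cv2.convexHull(q[:,:2].astype(np.float32)*1000)) if len(q)>5 else 0
        print(c[i].round(),st[i,4],'ctr',round(cx,1),round(cy,1),'dia',round(a,1),round(b,1),'z',np.median(q[:,2]).round(4))
if __name__=='__main__':
    s=snap('top'); P=cloud(s); rings(s,P)
    for u,v in [(240,300),(330,280),(440,310),(281,272),(222,217),(213,218),(207,278),(212,170),(448,239),(440,240),(285,315),(290,300),(340,150)]: print((u,v),P[v,u].round(3))
    # pegs region: dump points higher than the board
    q=P[195:258,255:395]; 
    for (u,v) in [(262,207),(385,208),(384,250),(262,248),(270,230),(305,232),(340,234),(374,235)]: print((u,v),P[v,u].round(3))
    big=cv2.resize(s['image'][130:330,190:470],None,fx=2.8,fy=2.8,interpolation=cv2.INTER_CUBIC); cv2.imwrite('pics/crop.png',big[:,:,::-1])
E
python3 m.py
```

```text
[299. 157.] 369 ctr 768.1 -139.1 dia 57.9 60.3 z 0.0135
[321. 247.] 912 ctr 543.6 -194.4 dia 25.2 358.5 z 0.0116
[281. 273.] 276 ctr 478.2 -101.4 dia 49.0 50.4 z 0.0172
[418. 284.] 358 ctr 457.4 -436.0 dia 54.6 55.1 z 0.0171
[602. 281.] 65 ctr 475.4 -883.1 dia 31.5 39.6 z 0.0078
[372. 302.] 193 ctr 412.6 -326.7 dia 42.0 43.2 z 0.0171
[264. 306.] 78 ctr 398.2 -61.1 dia 22.2 24.0 z 0.0194
[430. 321.] 387 ctr 355.7 -461.2 dia 32.7 140.9 z 0.0213
[311. 307.] 74 ctr 398.4 -177.7 dia 22.7 23.0 z 0.0189
[559. 333.] 132 ctr 349.8 -777.6 dia 43.1 95.1 z 0.0082
[386. 343.] 259 ctr 314.6 -360.6 dia 36.5 61.1 z 0.014
[311. 344.] 72 ctr 308.5 -178.2 dia 21.5 23.0 z 0.0194
(240, 300) [ 0.41 -0.    0.  ]
(330, 280) [ 0.464 -0.222 -0.002]
(440, 310) [ 0.396 -0.494  0.   ]
(281, 272) [ 0.481 -0.101  0.004]
(222, 217) [0.609 0.037 0.065]
(213, 218) [0.603 0.05  0.106]
(207, 278) [0.464 0.058 0.109]
(212, 170) [0.721 0.064 0.069]
(448, 239) [ 0.566 -0.497  0.072]
(440, 240) [ 0.563 -0.479  0.071]
(285, 315) [ 0.385 -0.123  0.12 ]
(290, 300) [ 0.417 -0.131  0.088]
(340, 150) [ 0.773 -0.241  0.075]
(262, 207) [ 0.633 -0.06   0.084]
(385, 208) [ 0.636 -0.348  0.079]
(384, 250) [ 0.54  -0.354  0.002]
(262, 248) [ 0.539 -0.052  0.008]
(270, 230) [ 0.579 -0.079  0.077]
(305, 232) [ 0.576 -0.162  0.073]
(340, 234) [ 0.573 -0.244  0.082]
(374, 235) [ 0.572 -0.324  0.075]
```

View pics/crop.png

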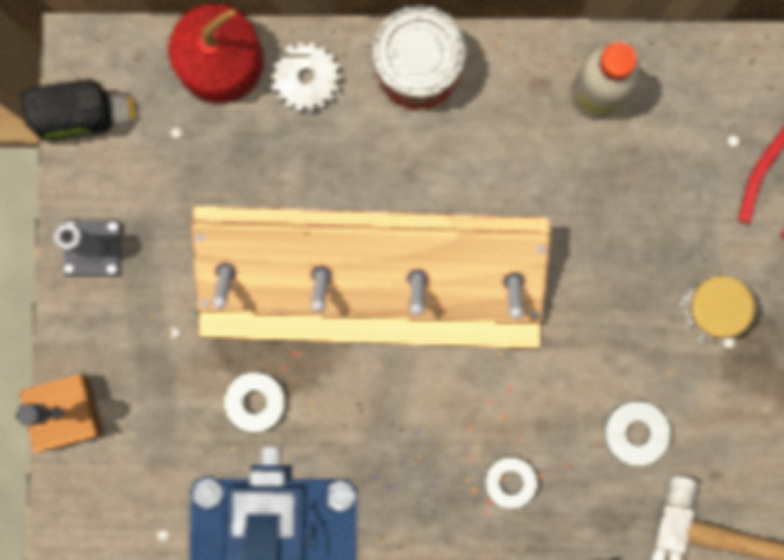

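Crop: three clean rings. The pegs' roots are roughly at crop (225,268), (320,272), (417,278) and (514,280). The rod leans slightly left at its block, and the tube mouth is at (66,236). Next I'll fit the rack, rod and tube.

```bash
cat > fit.py <<'E'
from h import *
from scipy.optimize import least_squares as LS
P=[];C=[]
for n in ['top','scene']:
    s=dict(np.load(n+'0.npz')); s['obs']=None; p=cloud(s); m=s['depth']>0
    P.append(p[m]); C.append(s['image'][m])
    # peg/plane
for k,n in enumerate(['top','scene']):
    q=P[k]
    b=q[(q[:,0]>.56)&(q[:,0]<.625)&(q[:,1]<-.05)&(q[:,1]>-.345)&(q[:,2]>.015)&(q[:,2]<.13)]
    nv=np.array([-np.cos(np.radians(50)),0,np.sin(np.radians(50))]); c=np.percentile(b@nv,40)
    for _ in range(8):
        i=abs(b@nv-c)<.005; m=b[i].mean(0); w=np.linalg.svd(b[i]-m,full_matrices=False)[2][2]; nv=w*np.sign(w[2]); c=m@nv
    print(n,'normal',nv.round(4),'elev',np.degrees(np.arcsin(nv[2])).round(2),'c',c.round(4),i.sum())
    q2=q[(q[:,0]>.48)&(q[:,0]<.66)&(q[:,1]<-.04)&(q[:,1]>-.36)]; d=q2@nv-c; pg=q2[(d>.012)&(d<.044)&(q2[:,2]>.045)]
    ey=np.cross(nv,[1,0,0]);ey=np.array([-nv[1],nv[0],0])/np.hypot(nv[0],nv[1]); ey*=np.sign(ey[1]); es=np.cross(ey,nv) # down/up slope
    Y=pg@ey;S=pg@es
    def res(p):
        dd=np.stack([np.hypot(Y-(p[0]-.082*j),S-p[1]) for j in range(4)],1).min(1); return dd-.006
    Y0=[min((LS(lambda p:res([y0,p[0]]),[np.median(S)],loss='soft_l1',f_scale=.002) for y0 in [yy]),key=lambda r:r.cost).cost for yy in np.arange(-.14,-.03,.004)]
    y0=np.arange(-.14,-.03,.004)[np.argmin(Y0)]
    r=LS(res,[y0,np.median(S)],loss='soft_l1',f_scale=.002)
    print(n,'pegs',len(pg),r.x,r.cost,[(nv*(c+.009)+ey*(r.x[0]-.082*j)+es*r.x[1]).round(4).tolist() for j in range(4)])
    # rod grip
    g=q[(abs(q[:,0]-.464)<.04)&(abs(q[:,1]-.058)<.04)&(q[:,2]>.1)&(q[:,2]<.16)]
    def cr(p,g,r): 
        return np.hypot(g[:,0]-p[0]-p[2]*(g[:,2]-.12),g[:,1]-p[1]-p[3]*(g[:,2]-.12))-r
    top=g[g[:,2]>.14]; sd=g[g[:,2]<.14]
    r=LS(cr,[.464,.058,0,0],args=(sd,.009),loss='soft_l1',f_scale=.001); print('rod',len(g),g[:,2].max().round(4),r.x.round(4), 'top mean',top.mean(0).round(4),len(top), 'topextent',top.min(0).round(4),top.max(0).round(4))
    t=q[(abs(q[:,0]-.605)<.04)&(abs(q[:,1]-.048)<.035)&(q[:,2]>.04)&(q[:,2]<.115)]
    tt=t[t[:,2]>.1]; sd=t[t[:,2]<.1]
    r=LS(cr,[.605,.048,0,0],args=(sd,.0105),loss='soft_l1',f_scale=.001); print('tube',len(t),t[:,2].max().round(4),r.x.round(4),'mouth',tt.mean(0).round(4),tt.min(0).round(4),tt.max(0).round(4))
q=P[0]; v=q[(q[:,0]>.25)&(q[:,0]<.47)&(q[:,1]<-.04)&(q[:,1]>-.2)]
for z in (.03,.06,.08,.1,.12): w=v[v[:,2]>z]; print('vise z>',z,w.max(0).round(3) if len(w) else None)
E
python3 fit.py
```

```text
top normal [-0.6421  0.0101  0.7666] elev 50.05 c -0.3376 3207
top pegs 164 [-0.06886456  0.48773291] 8.164523788481526e-05 [[0.5837, -0.0781, 0.0614], [0.5824, -0.1601, 0.0614], [0.5811, -0.2421, 0.0614], [0.5798, -0.3241, 0.0614]]
rod 82 0.1505 [0.4653 0.0665 0.0101 0.0024] top mean [0.4655 0.0663 0.1444] 49 topextent [0.4581 0.0584 0.1401] [0.4737 0.0754 0.1505]
tube 112 0.1092 [ 0.6105  0.0471 -0.0267 -0.0125] mouth [0.6115 0.0481 0.1041] [0.6028 0.0383 0.1   ] [0.6212 0.0577 0.1092]
scene normal [-0.6463  0.0099  0.7631] elev 49.73 c -0.3425 3107
scene pegs 263 [-0.06682006  0.48794876] 0.00020848706488581478 [[0.5868, -0.0758, 0.0609], [0.5855, -0.1578, 0.0609], [0.5843, -0.2398, 0.0609], [0.583, -0.3218, 0.0609]]
rod 293 0.1456 [ 0.4686  0.0683 -0.0057  0.0079] top mean [0.4669 0.0707 0.1434] 69 topextent [0.4583 0.0581 0.1401] [0.4771 0.0781 0.1456]
tube 400 0.1063 [ 0.6152  0.0502 -0.0074  0.0018] mouth [0.614  0.0519 0.1029] [0.604  0.0413 0.1002] [0.6241 0.0611 0.1063]
vise z> 0.03 [ 0.439 -0.072  0.157]
vise z> 0.06 [ 0.425 -0.074  0.157]
vise z> 0.08 [ 0.421 -0.074  0.157]
vise z> 0.1 [ 0.411 -0.074  0.157]
vise z> 0.12 [ 0.387 -0.074  0.157]
```

```bash
cat > plan.py <<'E'
# usage: plan.py x y z tilt_deg yaw ; prints delta (turn, shift cm) from the measured pose; several targets allowed
import sys; from h import *
o=robot.get_obs(); R0=rot(o['ee_rot']); p0=np.array(o['tool_pos'])
print('t',round(o['time'],2),'p',p0.round(4),'rpy',o['ee_rot'].round(4),'F',o['wrist_force'].round(1),'w',round(o['width'],4),'j',o['joint_positions'].round(2))
a=np.array(sys.argv[1:],float).reshape(-1,5)
for x,y,z,t,yw in a:
    Rt=R.from_euler('z',yw).as_matrix()@R.from_euler('y',-t,degrees=True).as_matrix()@np.diag([1.,-1,-1])
    print(R.from_matrix(R0.T@Rt).as_rotvec().round(3), (R0.T@(np.array([x,y,z])-p0)*100).round(2))
E
python3 plan.py .413 -.327 .15 0 0
```

```text
t 0.15 p [ 0.1602 -0.5257  0.1799] rpy [-3.1399e+00 -2.0000e-04  2.9580e-01] F [0.2 0.4 0.6] w 0.0941 j [-1.38  0.09  1.37  0.    1.68 -0.1 ]
[-0.002  0.     0.296] [ 29.97 -11.63   3.01]
```

move_arm --deltas '[0,0,0.296,29.97,-11.63,3.0,-1,0,0,0.296,29.97,-11.63,3.0,-1,0,0,0.296,29.97,-11.63,3.0,-1,0,0,0.296,29.97,-11.63,3.0,-1,0,0,0.296,29.97,-11.63,3.0,-1,0,0,0.296,29.97,-11.63,3.0,-1,0,0,0.296,29.97,-11.63,3.0,-1,0,0,0.296,29.97,-11.63,3.0,-1]'

```text
time: 0.95
tool_pos: [0.4152, -0.3244, 0.1497]
ee_rot: [-3.139, 0.0, 0.006]
wrist_force: [0.7, -0.3, -0.1]
width: 0.0942
finger_force: 0.0
```

```bash
cat > wr.py <<'E'
import sys; from m import *
s=snap('wrist'); P=cloud(s); print(s['T_tool_cam'].round(3).tolist(),s['fov_y'],s['cx'],s['cy'])
o=s['obs']; print(o['time'],o['tool_pos'].round(4),o['ee_rot'].round(4),o['qvel'].round(3)); rings(s,P); save(s,sys.argv[1])
E
python3 wr.py w1.png
```

```text
[[0.0, 0.966, 0.257, 0.075], [1.0, 0.0, -0.001, -0.0], [-0.001, 0.257, -0.966, -0.203], [0.0, 0.0, 0.0, 1.0]] 65.70646984690485 316.6559882455321 242.34224709379004
0.95 [ 0.4152 -0.3244  0.1497] [-3.1394e+00  5.0000e-04  5.6000e-03] [-0.069 -0.012 -0.003 -0.051  0.009 -0.036]
[ 99. 165.] 1164 ctr 480.6 -101.5 dia 49.8 50.5 z 0.0173
[428. 167.] 683 ctr 472.9 -428.5 dia 22.0 43.4 z 0.0174
[308. 229.] 555 ctr 414.8 -321.6 dia 30.9 41.0 z 0.0174
[168. 242.] 231 ctr 400.7 -178.2 dia 20.7 22.7 z 0.0226
[457. 272.] 542 ctr 370.7 -463.2 dia 22.4 48.1 z 0.0235
```

View pics/w1.png

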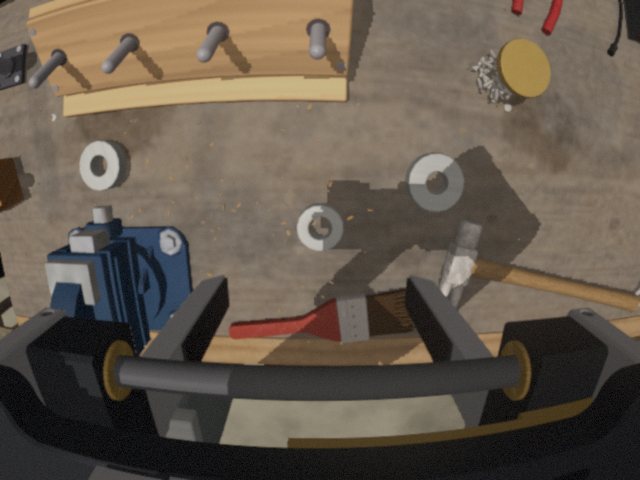

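Wrist view: ring C at (320,228), ring B at (435,182), ring A at (102,166), with the four pegs along the top.

```bash
cat > wr.py <<'E'
import sys; from h import *
from scipy.optimize import least_squares as LS
def ring(P,x,y,z=.018):
    q=P[(np.hypot(P[...,0]-x,P[...,1]-y)<.045)&(abs(P[...,2]-z)<.004)]
    if len(q)<50: return print('no ring near',x,y)
    h=cv2.convexHull(q[:,:2].astype(np.float32))[:,0].astype(float)
    r=LS(lambda p:np.hypot(h[:,0]-p[0],h[:,1]-p[1])-p[2],[x,y,.025],loss='soft_l1',f_scale=.001)
    print('ring',r.x[:2].round(4),'dia',(2*r.x[2]*1000).round(1),'z',np.median(q[:,2]).round(4),len(q))
def pegs(q):
    q=q.reshape(-1,3)
    b=q[(q[:,0]>.555)&(q[:,0]<.625)&(q[:,1]<-.05)&(q[:,1]>-.345)&(q[:,2]>.015)&(q[:,2]<.13)]
    nv=np.array([-.643,0.01,.766]); c=np.percentile(b@nv,40)
    for _ in range(8):
        i=abs(b@nv-c)<.005; m=b[i].mean(0); w=np.linalg.svd(b[i]-m,full_matrices=False)[2][2]; nv=w*np.sign(w[2]); c=m@nv
    q2=q[(q[:,0]>.48)&(q[:,0]<.66)&(q[:,1]<-.04)&(q[:,1]>-.36)]; d=q2@nv-c; pg=q2[(d>.012)&(d<.044)&(q2[:,2]>.045)]
    ey=np.array([-nv[1],nv[0],0])/np.hypot(nv[0],nv[1]); ey*=np.sign(ey[1]); es=np.cross(ey,nv)
    Y=pg@ey;S=pg@es
    for j in range(4):
        p0=np.array([.5845,-.077-.082*j,.061]); k=np.hypot(Y-p0@ey,S-p0@es)<.025
        if k.sum()<30: continue
        r=LS(lambda p:np.hypot(Y[k]-p[0],S[k]-p[1])-.006,[p0@ey,p0@es],loss='soft_l1',f_scale=.001)
        print('peg',j+1,(nv*(c+.009)+ey*r.x[0]+es*r.x[1]).round(4),k.sum(),'n',nv.round(3))
if __name__=='__main__':
    s=snap('wrist'); P=cloud(s); save(s,sys.argv[1]); np.savez('w.npz',P=P,im=s['image'])
    o=s['obs']; print(o['time'],o['tool_pos'].round(4),o['ee_rot'].round(4),'maxqv',abs(o['qvel']).max().round(3))
    a=np.array(sys.argv[2:],float).reshape(-1,2)
    for x,y in a: ring(P,x,y)
    pegs(P)
E
python3 wr.py w2.png .413 -.325 .478 -.101 .458 -.436; python3 plan.py .413 -.325 .15 0 -0.0155
```

```text
1.0 [ 0.4138 -0.3261  0.15  ] [-3.1409e+00  1.3000e-03  3.4000e-03] maxqv 0.052
ring [ 0.4149 -0.3269] dia 43.6 z 0.0173 1259
ring [ 0.4805 -0.1023] dia 51.8 z 0.0172 1339
ring [ 0.4597 -0.436 ] dia 55.2 z 0.0174 2173
peg 1 [ 0.5863 -0.0781  0.0613] 296 n [-0.644  0.012  0.765]
peg 2 [ 0.5848 -0.1601  0.0613] 314 n [-0.644  0.012  0.765]
peg 3 [ 0.5834 -0.2421  0.0614] 284 n [-0.644  0.012  0.765]
peg 4 [ 0.5819 -0.3239  0.0615] 261 n [-0.644  0.012  0.765]
t 1.05 p [ 0.413  -0.3272  0.1503] rpy [-3.1415e+00  1.3000e-03  1.3000e-03] F [-0.5 -0.7 -0.1] w 0.0938 j [-0.78  0.04  1.48 -0.    1.62  0.79]
[-0.     0.001  0.017] [ 0.   -0.22  0.03]
```

move_arm --deltas '[0,0,0.017,0.15,0,5,-1,0,0,0.017,0.15,0,10,-1,0,0,0.017,0.15,0,13,-1,0,0,0.017,0.15,0,14.7,-1,0,0,0.017,0.15,0,14.7,-1,0,0,0.017,0.15,0,14.7,1,0,0,0.017,0.15,0,14.7,1,0,0,0.017,0.15,0,14.7,1]'

```text
time: 1.85
tool_pos: [0.4154, -0.3289, 0.0057]
ee_rot: [3.139, -0.003, -0.018]
wrist_force: [0.6, 0.2, -0.6]
width: 0.0733
finger_force: 0.0
```

move_arm --deltas '[0,0,0,0,0,0,1,0,0,0,0,0,0,1,0,0,0,0,0,0,1,0,0,0,0,0,0,1]'

```text
time: 2.25
tool_pos: [0.4147, -0.3275, 0.0039]
ee_rot: [3.141, -0.0, -0.017]
wrist_force: [-0.1, 0.3, -0.5]
width: 0.0414
finger_force: 0.0
```

```bash
python3 plan.py .413 -.327 .15 0 -0.0155
```

```text
t 2.25 p [ 0.4147 -0.3275  0.0039] rpy [ 3.1414e+00 -1.0000e-04 -1.7000e-02] F [-0.1  0.3 -0.5] w 0.0414 j [-0.78  0.14  1.67 -0.    1.33  0.81]
[ 0.    -0.    -0.002] [ -0.17  -0.04 -14.61]
```

move_arm --deltas '[0,0,0,0,0,0,1,0,0,0,0,0,0,1]'

```text
time: 2.45
tool_pos: [0.4146, -0.3275, 0.0037]
ee_rot: [-3.142, 0.0, -0.017]
wrist_force: [0.6, -0.4, -0.3]
width: 0.0255
finger_force: 0.0
```

```bash
python3 wr.py w3.png .413 -.325 .478 -.101 .458 -.436
```

```text
2.45 [ 0.4146 -0.3275  0.0037] [-3.1416e+00  1.0000e-04 -1.7100e-02] maxqv 0.002
ring [ 0.4151 -0.3268] dia 43.3 z 0.0172 2629
ring [ 0.4806 -0.1044] dia 48.9 z 0.017 871
ring [ 0.4593 -0.4361] dia 56.1 z 0.0174 5336
peg 2 [ 0.5852 -0.1606  0.0622] 32 n [-0.655  0.013  0.755]
```

View pics/w3.png

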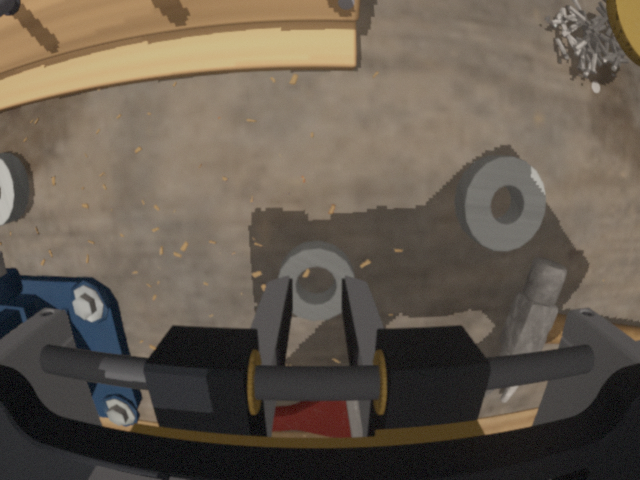

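Ring C lies untouched at (316,280), while the fingertips at (280,287) and (350,287) closed past it. I'll check where the fingers really are.

Run:
```python
import numpy as np
d=np.load('w.npz');P=d['P']
for v in (280,285,295,305,320,340,360):
    print(v,[(u,P[v,u].round(4).tolist()) for u in (270,277,283,345,352,360)])
```

```text
280 [(270, [0.4118, -0.2993, -0.0006]), (277, [0.4254, -0.3079, 0.0356]), (283, [0.4251, -0.3108, 0.0349]), (345, [0.4238, -0.3417, 0.0329]), (352, [0.4249, -0.3449, 0.036]), (360, [0.4241, -0.3491, 0.0341])]
285 [(270, [0.4247, -0.305, 0.0407]), (277, [0.4248, -0.3084, 0.0409]), (283, [0.4252, -0.3114, 0.0419]), (345, [0.4224, -0.3415, 0.0362]), (352, [0.4245, -0.3444, 0.0416]), (360, [0.4247, -0.3482, 0.0424])]
295 [(270, [0.425, -0.3065, 0.0538]), (277, [0.4246, -0.3096, 0.0528]), (283, [0.4246, -0.3123, 0.0528]), (345, [0.4233, -0.3404, 0.0508]), (352, [0.4243, -0.3434, 0.0535]), (360, [0.4244, -0.347, 0.0538])]
305 [(270, [0.4247, -0.3077, 0.0639]), (277, [0.4249, -0.3108, 0.0643]), (283, [0.4241, -0.3131, 0.0626]), (345, [0.4201, -0.3402, 0.0549]), (352, [0.4246, -0.3424, 0.0647]), (360, [0.4246, -0.3457, 0.065])]
320 [(270, [0.4251, -0.3095, 0.0787]), (277, [0.4246, -0.3121, 0.0777]), (283, [0.4238, -0.3142, 0.0762]), (345, [0.4128, -0.3402, 0.0553]), (352, [0.4234, -0.3414, 0.0765]), (360, [0.4241, -0.3443, 0.0779])]
340 [(270, [0.4255, -0.3113, 0.095]), (277, [0.4239, -0.3134, 0.0922]), (283, [0.4202, -0.3149, 0.0859]), (345, [0.37, -0.3447, -0.0001]), (352, [0.4219, -0.3402, 0.0896]), (360, [0.424, -0.3427, 0.0933])]
360 [(270, [0.4249, -0.3126, 0.107]), (277, [0.4186, -0.3136, 0.0972]), (283, [0.413, -0.3147, 0.0886]), (345, [0.3548, -0.3449, 0.0002]), (352, [0.4172, -0.3398, 0.0958]), (360, [0.423, -0.3415, 0.1049])]
```

move_arm --deltas '[0,0,0,0,0,0,-1,0,0,0,0,0,0,-1,0,0,0,0,0,0,-1,0,0,0,0,0,0,-1,0,0,0,0,0,0,-1,0,0,0,0,0,0,-1,0,0,0,0,0,0,-1,0,0,0,0,0,0,-1]'

```text
time: 3.3
tool_pos: [0.4146, -0.3275, 0.0038]
ee_rot: [3.142, -0.0, -0.017]
wrist_force: [0.4, 0.1, -0.9]
width: 0.0818
finger_force: 0.0
```

```bash
cp w.npz wc.npz; python3 wr.py w4.png .413 -.325
python3 - <<'E'
import numpy as np
for f in ('wc.npz','w.npz'):
    P=np.load(f)['P']; 
    m=(P[...,0]>.40)&(P[...,0]<.43)&(P[...,2]>.021)&(P[...,2]<.09)
    q=P[m]; print(f,m.sum(),np.percentile(q[:,2],[0,1,3,10]).round(4))
    for lo in np.arange(-.40,-.25,.006):
        k=q[(q[:,1]>=lo)&(q[:,1]<lo+.006)]
        if len(k)>5: print(round(lo,3),len(k),'zmin',k[:,2].min().round(4),np.median(k[:,0]).round(4))
E
```

```text
3.3 [ 0.4146 -0.3275  0.0038] [ 3.1415 -0.     -0.0172] maxqv 0.002
ring [ 0.415  -0.3268] dia 43.5 z 0.0173 3442
peg 2 [ 0.5854 -0.1607  0.0623] 39 n [-0.654  0.013  0.756]
wc.npz 6687 [0.021  0.0215 0.0223 0.024 ]
-0.358 35 zmin 0.0372 0.4241
-0.352 738 zmin 0.0319 0.4244
-0.346 1082 zmin 0.028 0.4241
-0.34 186 zmin 0.0294 0.4115
-0.316 1109 zmin 0.0269 0.4237
-0.31 766 zmin 0.0299 0.4251
-0.304 150 zmin 0.0362 0.4251
w.npz 8041 [0.021  0.0216 0.0226 0.0245]
-0.382 512 zmin 0.0341 0.4239
-0.376 806 zmin 0.0289 0.4239
-0.37 1409 zmin 0.0279 0.4163
-0.292 1209 zmin 0.0278 0.4171
-0.286 900 zmin 0.0278 0.4254
-0.28 605 zmin 0.032 0.4256
```

View pics/w4.png

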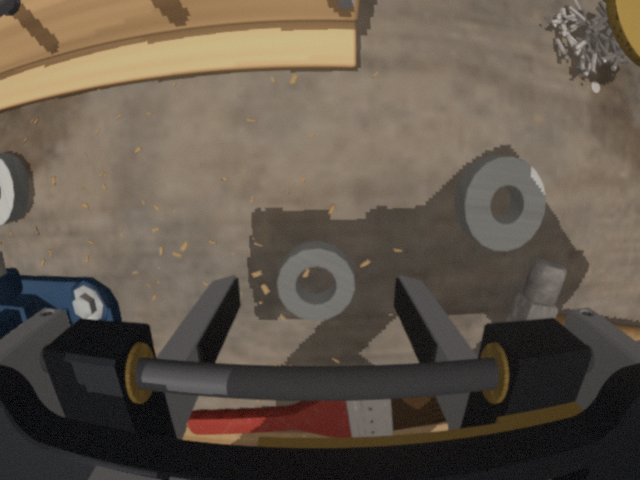

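The fingertips, at (230,282) and (405,282), hang about 24 mm above the bench while the reported TCP is at 4 mm. So the fingers really end about 24 mm behind the reported TCP. I'll go lower carefully, watching the force.

move_arm --deltas '[0,0,0,0.05,-0.06,1.0,-1,0,0,0,0.05,-0.06,1.7,-1,0,0,0,0.05,-0.06,1.7,-1,0,0,0,0.05,-0.06,1.7,-1]'

```text
time: 3.75
tool_pos: [0.4147, -0.3266, -0.0139]
ee_rot: [-3.141, 0.001, -0.017]
wrist_force: [0.5, 0.8, 0.1]
width: 0.0941
finger_force: 0.0
```

```bash
python3 wr.py w5.png .413 -.325
python3 - <<'E'
import numpy as np
P=np.load('w.npz')['P']
for a,b in ((-.39,-.355),(-.30,-.265)):
    m=(P[...,0]>.40)&(P[...,0]<.43)&(P[...,2]>.004)&(P[...,2]<.09)&(P[...,1]>a)&(P[...,1]<b)
    print(np.percentile(P[m][:,2],[0,1,2,5]).round(4),m.sum())
E
```

```text
3.75 [ 0.4147 -0.3266 -0.0139] [-3.1407e+00  1.0000e-03 -1.7200e-02] maxqv 0.015
ring [ 0.4151 -0.3268] dia 43.4 z 0.0173 4045
[0.0098 0.0126 0.014  0.0182] 3973
[0.0093 0.0121 0.0137 0.0182] 3960
```

move_arm --deltas '[0,0,0,0.02,0,0.6,-1,0,0,0,0.02,0,0.6,1,0,0,0,0.02,0,0.6,1,0,0,0,0.02,0,0.6,1,0,0,0,0.02,0,0.6,1,0,0,0,0.02,0,0.6,1,0,0,0,0.02,0,0.6,1,0,0,0,0.02,0,0.6,1]'

```text
time: 4.6
tool_pos: [0.4154, -0.327, -0.0191]
ee_rot: [3.141, -0.0, -0.017]
wrist_force: [0.4, -0.4, 0.3]
width: 0.0433
finger_force: 30.0
```

move_arm --deltas '[0,0,0,0,0,0,1,0,0,0,0,0,0,1]'

```text
time: 4.8
tool_pos: [0.4154, -0.327, -0.0191]
ee_rot: [3.141, -0.0, -0.017]
wrist_force: [-0.3, -0.2, 1.0]
width: 0.043
finger_force: 30.0
```

```bash
python3 plan.py .415 -.327 .13 0 -.0165  .48 -.325 .16 20 -.0165 .53 -.3228 .13 40 -.0165
```

```text
t 4.8 p [ 0.4154 -0.327  -0.0191] rpy [ 3.1414e+00 -1.0000e-04 -1.7200e-02] F [-0.3 -0.2  1. ] w 0.043 j [-0.77  0.17  1.69 -0.    1.28  0.81]
[ 0.    -0.    -0.001] [ -0.03   0.   -14.91]
[ 0.     0.349 -0.001] [  6.46  -0.31 -17.91]
[ 0.     0.698 -0.001] [ 11.46  -0.61 -14.91]
```

move_arm --deltas '[0,0,0,0,0,-5,1,0,0,0,0,0,-10,1,0,0.1,0,0,0,-15,1,0,0.24,0,4,-0.2,-17.5,1,0,0.39,0,7,-0.3,-17.5,1,0,0.54,0,9.5,-0.5,-16,1,0,0.69,0,11.5,-0.6,-15,1,0,0.698,0,11.5,-0.6,-15,1]'

```text
time: 5.6
tool_pos: [0.5252, -0.3177, 0.1204]
ee_rot: [-3.124, -0.687, -0.029]
wrist_force: [-0.8, 0.6, -2.1]
width: 0.0431
finger_force: 30.0
```

```bash
python3 plan.py .555 -.323 .0935 40 -.0165 .600 -.3238 .0399 40 -.0165; python3 wr.py w6.png
```

```text
t 5.6 p [ 0.5252 -0.3177  0.1204] rpy [-3.1242 -0.6868 -0.0291] F [-0.8  0.6 -2.1] w 0.0431 j [-0.97 -0.11  1.86  0.64  1.06  0.4 ]
[-0.009  0.011 -0.01 ] [0.61 0.51 3.98]
[-0.009  0.011 -0.01 ] [ 0.69  0.58 10.97]
5.6 [ 0.5252 -0.3177  0.1204] [-3.1242 -0.6868 -0.0291] maxqv 0.107
peg 1 [ 0.5862 -0.0783  0.0612] 293 n [-0.642  0.012  0.766]
peg 2 [ 0.5846 -0.16    0.0612] 286 n [-0.642  0.012  0.766]
peg 3 [ 0.5833 -0.2422  0.0613] 241 n [-0.642  0.012  0.766]
peg 4 [ 0.5819 -0.324   0.0613] 168 n [-0.642  0.012  0.766]
```

View pics/w6.png

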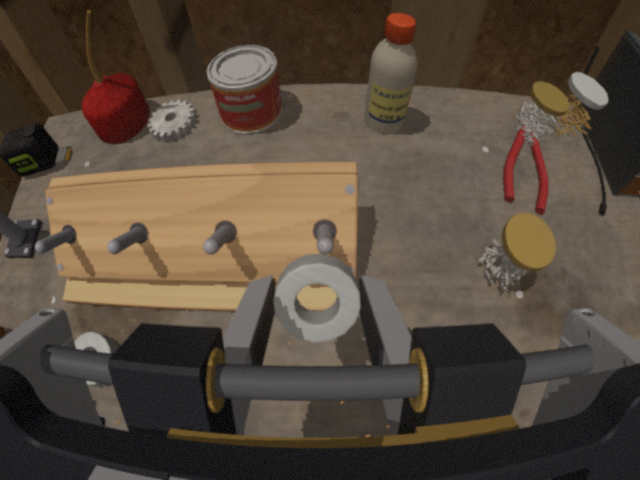

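Wrist view: ring held square between the fingers at (318,298), with peg 4 just ahead at (325,235).

move_arm --deltas '[0,0,0,0,0,0,1,0,0,0,0,0,0,1,0,0,0,0,0,0,1,0,0,0,0,0,0,1]'

```text
time: 6.05
tool_pos: [0.5315, -0.3237, 0.1329]
ee_rot: [3.138, -0.699, -0.014]
wrist_force: [-0.9, 1.0, -1.5]
width: 0.0431
finger_force: 30.0
```

```bash
python3 plan.py .555 -.323 .0935 40 -.0165 .600 -.3238 .0399 40 -.0165
python3 - <<'E'
from h import *
s=snap('wrist');P=cloud(s);o=s['obs'];R0=rot(o['ee_rot'])
Q=(P-o['tool_pos'])@R0
m=(abs(Q[...,2]+.037)<.004)&(np.hypot(Q[...,0],Q[...,1])<.03)&(s['image'].min(-1)>110)
q=Q[m];print(m.sum(),np.percentile(q,[1,50,99],axis=0).round(4))
h=cv2.convexHull(q[:,:2].astype(np.float32)*1000);print(cv2.minEnclosingCircle(h))
w=np.linalg.svd(q-q.mean(0),full_matrices=False)[2][2];print('ring normal in tool',w.round(3))
E
```

```text
t 6.05 p [ 0.5315 -0.3237  0.1329] rpy [ 3.1379 -0.6994 -0.0139] F [-0.9  1.  -1.5] w 0.0431 j [-0.96 -0.11  1.84  0.64  1.05  0.4 ]
[ 0.002 -0.001  0.002] [-0.74 -0.12  4.53]
[ 0.002 -0.001  0.002] [-0.74 -0.13 11.53]
3713 [[-0.0213 -0.0255 -0.038 ]
 [ 0.0045  0.002  -0.0362]
 [ 0.0198  0.0254 -0.0336]]
((5.4210615158081055, -0.05118461698293686), 28.646244049072266)
ring normal in tool [ 0.003 -0.004 -1.   ]
```

move_arm --deltas '[0,0,0,-0.74,-0.12,3,1,0,0,0,-0.74,-0.12,5,1,0,0,0,-0.74,-0.12,6,1,0,0,0,-0.74,-0.12,7.5,1,0,0,0,-0.74,-0.12,9,1,0,0,0,-0.74,-0.12,10.2,1,0,0,0,-0.74,-0.12,11,1,0,0,0,-0.74,-0.12,11.2,1]'

```text
time: 6.9
tool_pos: [0.5969, -0.3224, 0.039]
ee_rot: [-3.14, -0.697, -0.018]
wrist_force: [0.2, -0.1, -1.5]
width: 0.043
finger_force: 30.0
```

move_arm --deltas '[0,0,0,0,0,0.1,1,0,0,0,0,0,0.2,1,0,0,0,0,0,0.3,1]'

```text
time: 7.2
tool_pos: [0.5982, -0.3232, 0.0392]
ee_rot: [3.14, -0.698, -0.015]
wrist_force: [-15.9, 2.3, 9.8]
width: 0.0435
finger_force: 30.0
```

```bash
python3 plan.py .600 -.3238 .0399 40 -.0165
```

```text
t 7.2 p [ 0.5982 -0.3232  0.0392] rpy [ 3.1401 -0.6982 -0.0154] F [-15.9   2.3   9.8] w 0.0435 j [-0.85  0.1   1.84  0.7   0.82  0.35]
[ 0.001 -0.     0.001] [0.18 0.06 0.06]
```

move_arm --deltas '[0,0,0,0,0,-0.2,-0.4,0,0,0,0,0,-0.2,-0.4,0,0,0,0,0,-0.2,-0.4,0,0,0,0,0,-0.2,-0.4,0,0,0,0,0,-0.2,-0.4,0,0,0,0,0,-3,-0.4,0,0,0,0,0,-6,-0.4,0,0,0,0,0,-9,-0.4]'

```text
time: 8.0
tool_pos: [0.5402, -0.3214, 0.1071]
ee_rot: [-3.141, -0.697, -0.017]
wrist_force: [0.4, -0.1, -0.2]
width: 0.0659
finger_force: 0.0
```

```bash
cat > chk.py <<'E'
from h import *
import sys
# check rings on pegs: ring top face points at 18 mm above board
s=snap('wrist');P=cloud(s);save(s,sys.argv[1]);n=np.array([-.642,.0117,.766]);n/=np.linalg.norm(n)
for j in range(4):
    p0=np.array([.5862-.0014*j,-.0782-.082*j,.0613])
    d=(P-p0)@n; r=np.linalg.norm((P-p0)-d[...,None]*n,axis=-1); m=(r<.034)&(r>.008)&(d>.0)&(d<.04)
    q=P[m]; 
    if m.sum()<200: print(j+1,'empty'); continue
    dd=d[m]; k=abs(dd-np.median(dd[dd>np.percentile(dd,30)]))<.003; g=q[k]; w=np.linalg.svd(g-g.mean(0),full_matrices=False)[2][2]
    e=g-p0; h=cv2.convexHull(np.stack([e@np.array([.766,0,.642]),e[:,1]],1).astype(np.float32)*1000); c=cv2.minEnclosingCircle(h)
    print(j+1,'face height above board',(np.median(dd[k])+.009).round(4),'ang',np.arccos(min(1,abs(w@n))).round(3),'upslope,y mm, r',np.round(c[0],1),round(c[1],1),m.sum())
E
python3 chk.py w7.png; python3 plan.py .48 -.40 .15 20 0 .4595 -.436 .10 0 0 .4595 -.436 -.0191 0 0
```

```text
1 empty
2 empty
3 empty
4 face height above board 0.018 ang 0.003 upslope,y mm, r [-4.7  1.6] 22.1 2136
t 8.05 p [ 0.5403 -0.3237  0.1124] rpy [ 3.1344 -0.7021 -0.0135] F [ 0.1 -0.2  2.7] w 0.0659 j [-0.95 -0.08  1.86  0.66  1.    0.38]
[ 0.014 -0.353 -0.013] [-2.1   7.76 -6.64]
[ 0.012 -0.702 -0.015] [-6.85 11.37 -4.09]
[ 0.012 -0.702 -0.015] [-14.55  11.31   5.  ]
```

View pics/w7.png

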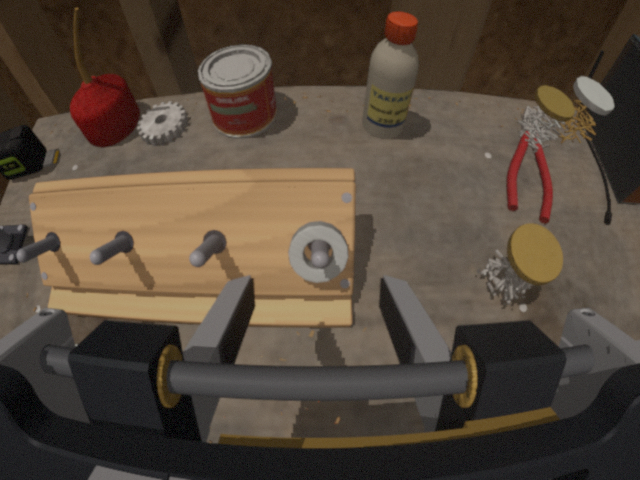

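Wrist view: ring C sits on peg 4 at (318,252), face 18 mm off the board and square. Next is ring B.

move_arm --deltas '[0,-0.14,0,-1,2,-4,-0.6,0,-0.28,0,-1.5,5,-6.5,-1,0,-0.42,0,-2.1,8,-6.6,-1,0,-0.56,0,-4,10,-5.5,-1,0,-0.7,0,-6.8,11.4,-4.1,-1,0.0,-0.7,0,-6.8,11.4,-4.1,-1,0,-0.7,0,-6.8,11.4,-4.1,-1,0,-0.7,0,-6.8,11.4,-4.1,-1]'

```text
time: 8.85
tool_pos: [0.4607, -0.4344, 0.0963]
ee_rot: [3.14, -0.001, -0.017]
wrist_force: [-0.5, 0.4, 0.3]
width: 0.0942
finger_force: 0.0
```

```bash
python3 wr.py w8.png .4595 -.436; python3 plan.py .4595 -.436 -.0191 0 0
```

```text
8.85 [ 0.4607 -0.4344  0.0963] [ 3.1402e+00 -1.2000e-03 -1.7200e-02] maxqv 0.04
ring [ 0.4598 -0.4364] dia 55.5 z 0.0173 3145
peg 3 [ 0.5833 -0.242   0.0612] 509 n [-0.641  0.012  0.767]
peg 4 [ 0.5821 -0.3255  0.0616] 2268 n [-0.641  0.012  0.767]
t 8.9 p [ 0.4606 -0.4347  0.0973] rpy [ 3.1388e+00 -2.0000e-03 -1.7500e-02] F [-0.3  0.2  0.6] w 0.0939 j [-0.85  0.3   1.29 -0.    1.55  0.74]
[ 0.003 -0.002 -0.018] [-0.13  0.1  11.64]
```

move_arm --deltas '[0,0,0,-0.08,0.15,4,-1,0,0,0,-0.08,0.15,8,-1,0,0,0,-0.08,0.15,10.5,-1,0,0,0,-0.08,0.15,11.6,-1,0,0,0,-0.08,0.15,11.6,-1,0,0,0,-0.08,0.15,11.6,1,0,0,0,-0.08,0.15,11.6,1,0,0,0,-0.08,0.15,11.6,1]'

```text
time: 9.7
tool_pos: [0.4604, -0.4372, -0.0191]
ee_rot: [3.139, -0.001, -0.017]
wrist_force: [-0.4, -1.6, -0.2]
width: 0.0735
finger_force: 0.0
```

move_arm --deltas '[0,0,0,0,0,0,1,0,0,0,0,0,0,1,0,0,0,0,0,0,1,0,0,0,0,0,0,1]'

```text
time: 10.1
tool_pos: [0.4596, -0.4363, -0.0209]
ee_rot: [3.141, 0.001, -0.017]
wrist_force: [-0.4, 0.1, 1.9]
width: 0.0559
finger_force: 30.0
```

```bash
python3 plan.py .4595 -.436 .10 0 -.0165 .53 -.2413 .135 40 -.0165
```

```text
t 10.1 p [ 0.4596 -0.4363 -0.0209] rpy [ 3.1408e+00  1.5000e-03 -1.7100e-02] F [-0.4  0.1  1.9] w 0.0559 j [-0.85  0.39  1.42 -0.    1.34  0.74]
[ 0.001  0.001 -0.001] [ -0.03  -0.02 -12.09]
[ 0.001  0.7   -0.   ] [  6.68 -19.61 -15.61]
```

move_arm --deltas '[0,0,0,0,0,-5,1,0,0,0,0,0,-10,1,0,0.14,0,0,-3,-14,1,0,0.28,0,1,-7.5,-16,1,0,0.42,0,3,-12,-16,1,0,0.56,0,5,-16,-16,1,0,0.7,0,6.7,-19.6,-15.6,1,0,0.7,0,6.7,-19.6,-15.6,1]'

```text
time: 10.9
tool_pos: [0.521, -0.2289, 0.1176]
ee_rot: [-3.116, -0.679, -0.028]
wrist_force: [-1.9, 1.0, -4.7]
width: 0.0559
finger_force: 30.0
```

move_arm --deltas '[0,0,0,0,0,0,1,0,0,0,0,0,0,1,0,0,0,0,0,0,1,0,0,0,0,0,0,1,0,0,0,0,0,0,1]'

```text
time: 11.4
tool_pos: [0.5309, -0.2426, 0.136]
ee_rot: [3.139, -0.699, -0.016]
wrist_force: [0.3, -0.3, -1.4]
width: 0.0558
finger_force: 30.0
```

```bash
python3 plan.py .5577 -.2416 .0919 40 -.0165 .6026 -.2425 .0383 40 -.0165
cat > hand.py <<'E'
from h import *
s=snap('wrist');P=cloud(s);o=s['obs'];R0=rot(o['ee_rot'])
Q=(P-o['tool_pos'])@R0
m=(abs(Q[...,2]+.038)<.004)&(np.hypot(Q[...,0],Q[...,1])<.035)&(s['image'].min(-1)>100)
q=Q[m];print(m.sum(),np.percentile(q,[1,50,99],axis=0).round(4))
w=np.linalg.svd(q-q.mean(0),full_matrices=False)[2][2];print('ring normal in tool',w.round(3))
E
python3 hand.py
```

```text
t 11.4 p [ 0.5309 -0.2426  0.136 ] rpy [ 3.1393 -0.6992 -0.016 ] F [ 0.3 -0.3 -1.4] w 0.0558 j [-0.84 -0.25  1.95  0.59  1.01  0.54]
[ 0.002 -0.001  0.   ] [-0.79 -0.15  5.1 ]
[ 0.002 -0.001  0.   ] [-0.8  -0.15 12.09]
7249 [[-0.026  -0.0258 -0.0395]
 [ 0.0048  0.0014 -0.038 ]
 [ 0.0263  0.0264 -0.0352]]
ring normal in tool [ 0.001  0.    -1.   ]
```

move_arm --deltas '[0,0,0,-0.79,-0.13,3,1,0,0,0,-0.79,-0.13,5,1,0,0,0,-0.79,-0.13,6,1,0,0,0,-0.79,-0.13,8,1,0,0,0,-0.79,-0.13,9.5,1,0,0,0,-0.79,-0.13,10.8,1,0,0,0,-0.79,-0.13,11.5,1,0,0,0,-0.79,-0.13,11.7,1]'

```text
time: 12.25
tool_pos: [0.5994, -0.241, 0.0392]
ee_rot: [-3.141, -0.697, -0.017]
wrist_force: [-0.3, 0.5, -1.2]
width: 0.0557
finger_force: 30.0
```

move_arm --deltas '[0,0,0,0,0,0.1,1,0,0,0,0,0,0.2,1,0,0,0,0,0,0.3,1]'

```text
time: 12.55
tool_pos: [0.6013, -0.2415, 0.0383]
ee_rot: [3.14, -0.699, -0.017]
wrist_force: [-11.3, 1.6, 7.4]
width: 0.0562
finger_force: 30.0
```

move_arm --deltas '[0,0,0,0,0,-0.2,-0.5,0,0,0,0,0,-0.2,-0.5,0,0,0,0,0,-0.2,-0.5,0,0,0,0,0,-0.2,-0.5,0,0,0,0,0,-0.2,-0.5,0,0,0,0,0,-3,-0.5,0,0,0,0,0,-6,-0.5,0,0,0,0,0,-9,-0.5]'

```text
time: 13.35
tool_pos: [0.5425, -0.2397, 0.1066]
ee_rot: [-3.141, -0.697, -0.017]
wrist_force: [0.4, 0.2, 0.6]
width: 0.0706
finger_force: 0.0
```

```bash
python3 chk.py w9.png; python3 wr.py w9.png .48 -.102;python3 plan.py .50 -.18 .18 20 0 .4805 -.1025 .11 0 -.0165
```

```text
1 empty
2 empty
3 face height above board 0.018 ang 0.002 upslope,y mm, r [-4.7  1.3] 28.1 3833
4 face height above board 0.018 ang 0.006 upslope,y mm, r [-4.9  2. ] 22.1 1832
13.4 [ 0.543  -0.2415  0.1119] [ 3.1352 -0.7027 -0.0137] maxqv 0.139
no ring near 0.48 -0.102
peg 1 [ 0.5861 -0.0781  0.0612] 340 n [-0.643  0.012  0.766]
peg 2 [ 0.5848 -0.1598  0.0614] 276 n [-0.643  0.012  0.766]
peg 3 [ 0.5847 -0.2413  0.0625] 3003 n [-0.643  0.012  0.766]
peg 4 [ 0.5815 -0.3205  0.061 ] 1842 n [-0.643  0.012  0.766]
t 13.45 p [ 0.5439 -0.2421  0.1109] rpy [ 3.1346 -0.7036 -0.0145] F [ 0.2 -0.9 -0.3] w 0.0705 j [-0.81 -0.21  1.97  0.61  0.93  0.52]
[ 0.014 -0.354 -0.014] [ 1.05 -6.09 -8.21]
[ 0.006 -0.704 -0.001] [ -5.05 -13.84  -4.26]
```

move_arm --deltas '[0,-0.14,0,0,-1,-4,-0.7,0,-0.28,0,1,-4,-7,-1,0,-0.42,0,0.5,-7.5,-8.2,-1,0,-0.56,0,-0.8,-11,-8.2,-1,0,-0.7,0,-1.85,-13.8,-8.1,-1,0,-0.7,0,-1.85,-13.8,-8.1,-1,0,-0.7,0,-1.85,-13.8,-8.1,-1,0,-0.7,0,-1.85,-13.8,-8.1,-1]'

```text
time: 14.25
tool_pos: [0.4792, -0.1015, 0.1558]
ee_rot: [3.142, 0.002, -0.018]
wrist_force: [0.5, -0.9, -0.9]
width: 0.094
finger_force: 0.0
```

```bash
python3 wr.py w10.png .4805 -.102; python3 plan.py .4805 -.1025 -.0195 0 -.0165
```

```text
14.25 [ 0.4792 -0.1015  0.1558] [ 3.1416e+00  2.1000e-03 -1.7700e-02] maxqv 0.027
ring [ 0.4807 -0.1017] dia 51.1 z 0.0173 1853
peg 1 [ 0.5863 -0.0782  0.0614] 387 n [-0.642  0.012  0.766]
peg 2 [ 0.5848 -0.16    0.0614] 387 n [-0.642  0.012  0.766]
peg 3 [ 0.5888 -0.2368  0.066 ] 1964 n [-0.642  0.012  0.766]
peg 4 [ 0.5835 -0.3153  0.0627] 1162 n [-0.642  0.012  0.766]
t 14.3 p [ 0.479  -0.1018  0.1563] rpy [ 3.1414e+00  1.3000e-03 -1.8700e-02] F [-0.8 -0.4 -0.5] w 0.0938 j [-0.32 -0.04  1.55 -0.    1.63  1.26]
[ 0.     0.001 -0.002] [ 0.17  0.06 17.58]
```

View pics/w10.png

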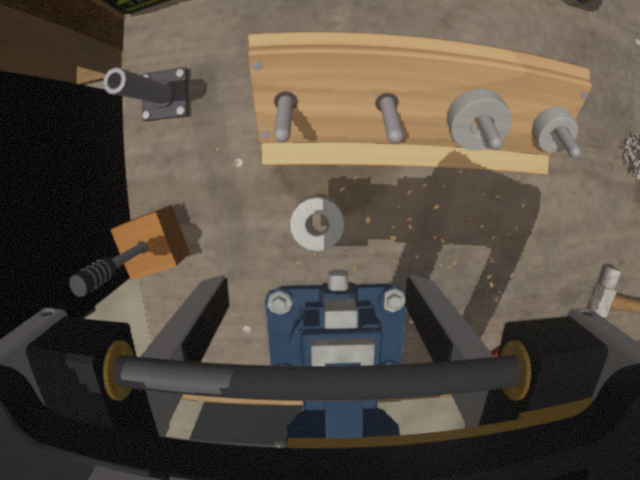

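Wrist view: ring A at (316,224), clear of the vise front at (337,275). Rings on pegs 3 and 4 are seated. The tube mouth is at (115,82) and the rod grip at (85,277).

move_arm --deltas '[0,0,0,0.17,0,4,-1,0,0,0,0.17,0,8,-1,0,0,0,0.17,0,11,-1,0,0,0,0.17,0,13,-1,0,0,0,0.17,0,13,-1]'

```text
time: 14.8
tool_pos: [0.4775, -0.1014, 0.0236]
ee_rot: [-3.14, 0.007, -0.02]
wrist_force: [0.0, 0.3, 0.3]
width: 0.0939
finger_force: 0.0
```

```bash
python3 wr.py w11.png .4805 -.102; python3 plan.py .4805 -.1025 -.0195 0 -.0165
```

```text
14.8 [ 0.4775 -0.1014  0.0236] [-3.1399  0.0074 -0.0199] maxqv 0.072
ring [ 0.4809 -0.1015] dia 51.4 z 0.0174 4508
peg 1 [ 0.5862 -0.078   0.0614] 1237 n [-0.643  0.012  0.765]
peg 2 [ 0.5848 -0.16    0.0615] 1259 n [-0.643  0.012  0.765]
peg 3 [ 0.5878 -0.2345  0.0652] 4513 n [-0.643  0.012  0.765]
t 14.85 p [ 0.4793 -0.1018  0.0258] rpy [-3.1411  0.0037 -0.0196] F [0.1 0.5 0.5] w 0.0937 j [-0.32  0.04  1.73 -0.    1.37  1.27]
[-0.001  0.004 -0.003] [0.14 0.07 4.53]
```

move_arm --deltas '[0,0,0,0.05,0,2.5,-1,0,0,0,0.05,0,4.5,-1,0,0,0,0.05,0,4.5,-1,0,0,0,0.05,0,4.5,1,0,0,0,0.05,0,4.5,1,0,0,0,0.05,0,4.5,1,0,0,0,0.05,0,4.5,1,0,0,0,0.05,0,4.5,1]'

```text
time: 15.65
tool_pos: [0.4817, -0.1012, -0.0179]
ee_rot: [3.141, 0.001, -0.017]
wrist_force: [-0.1, 0.4, 0.1]
width: 0.0575
finger_force: 0.0
```

move_arm --deltas '[0,0,0,0,0,0,1,0,0,0,0,0,0,1,0,0,0,0,0,0,1]'

```text
time: 15.95
tool_pos: [0.4815, -0.1011, -0.0182]
ee_rot: [3.141, 0.002, -0.017]
wrist_force: [0.4, 0.4, 2.5]
width: 0.0506
finger_force: 29.9
```

```bash
python3 plan.py .48 -.1025 .15 0 -.0165 .52 -.078 .145 40 -.0165
```

```text
t 15.95 p [ 0.4815 -0.1011 -0.0182] rpy [ 3.1413e+00  1.7000e-03 -1.7100e-02] F [0.4 0.4 2.5] w 0.0506 j [-0.32  0.09  1.78 -0.    1.28  1.27]
[ 0.     0.002 -0.001] [ -0.17   0.14 -16.82]
[ 0.001  0.7   -0.   ] [  3.79  -2.37 -16.33]
```

move_arm --deltas '[0,0,0,0,0,-5,1,0,0,0,0,0,-10,1,0,0,0,0,0,-15,1,0,0.15,0,1,-0.6,-18,1,0,0.29,0,2,-1.2,-18,1,0,0.43,0,3,-1.8,-17.5,1,0,0.57,0,3.5,-2.2,-17,1,0,0.7,0,3.8,-2.4,-16.3,1]'

```text
time: 16.75
tool_pos: [0.5198, -0.0772, 0.1445]
ee_rot: [3.14, -0.703, -0.016]
wrist_force: [0.4, 0.7, -2.1]
width: 0.0504
finger_force: 29.9
```

move_arm --deltas '[0,0,0,0,0,0,1,0,0,0,0,0,0,1,0,0,0,0,0,0,1,0,0,0,0,0,0,1,0,0,0,0,0,0,1,0,0,0,0,0,0,1]'

```text
time: 17.35
tool_pos: [0.5213, -0.0781, 0.1463]
ee_rot: [3.14, -0.699, -0.016]
wrist_force: [-0.0, 0.7, -0.7]
width: 0.0504
finger_force: 29.9
```

```bash
python3 plan.py .559 -.0775 .0938 40 -.0165 .6039 -.0784 .0402 40 -.0165; python3 hand.py
```

```text
t 17.35 p [ 0.5213 -0.0781  0.1463] rpy [ 3.1403 -0.6994 -0.0159] F [-0.   0.7 -0.7] w 0.0504 j [-0.45 -0.49  2.09  0.35  0.92  1.01]
[ 0.001 -0.001  0.   ] [-0.49 -0.13  6.44]
[ 0.001 -0.001  0.   ] [-0.51 -0.12 13.43]
6022 [[-0.025  -0.0292 -0.0392]
 [ 0.0025  0.0005 -0.0353]
 [ 0.0232  0.029  -0.0341]]
ring normal in tool [-0.005 -0.    -1.   ]
```

move_arm --deltas '[0,0,0,-0.5,-0.12,4,1,0,0,0,-0.5,-0.12,6.3,1,0,0,0,-0.5,-0.12,7.5,1,0,0,0,-0.5,-0.12,9,1,0,0,0,-0.5,-0.12,10.5,1,0,0,0,-0.5,-0.12,12,1,0,0,0,-0.5,-0.12,12.8,1,0,0,0,-0.5,-0.12,13.05,1]'

```text
time: 18.2
tool_pos: [0.6001, -0.0776, 0.0402]
ee_rot: [-3.141, -0.696, -0.017]
wrist_force: [-0.2, 0.5, -1.9]
width: 0.0502
finger_force: 29.9
```

move_arm --deltas '[0,0,0,0,0,0.1,1,0,0,0,0,0,0.2,1,0,0,0,0,0,0.3,1]'

```text
time: 18.5
tool_pos: [0.6021, -0.0781, 0.0401]
ee_rot: [3.141, -0.699, -0.016]
wrist_force: [-17.4, 0.2, 14.1]
width: 0.0501
finger_force: 29.9
```

move_arm --deltas '[0,0,0,0,0,-0.2,-0.5,0,0,0,0,0,-0.2,-0.5,0,0,0,0,0,-0.2,-0.5,0,0,0,0,0,-0.2,-0.5,0,0,0,0,0,-0.2,-0.5,0,0,0,0,0,-3,-0.5,0,0,0,0,0,-6.5,-0.5,0,0,0,0,0,-10,-0.5]'

```text
time: 19.3
tool_pos: [0.5367, -0.0765, 0.1156]
ee_rot: [-3.141, -0.696, -0.017]
wrist_force: [0.2, -0.6, 0.4]
width: 0.0706
finger_force: 0.0
```

```bash
python3 chk.py w12.png; python3 plan.py .52 -.02 .25 20 0 .466 .067 .26 0 0
```

```text
1 face height above board 0.0179 ang 0.001 upslope,y mm, r [-4.6  0.5] 26.1 2984
2 empty
3 face height above board 0.0181 ang 0.005 upslope,y mm, r [-5.   2.3] 28.4 2401
4 face height above board 0.018 ang 0.013 upslope,y mm, r [-4.7  2.5] 22.0 1035
t 19.35 p [ 0.5377 -0.0774  0.1225] rpy [ 3.137  -0.7059 -0.0142] F [0.8 1.7 2.5] w 0.0704 j [-0.43 -0.43  2.11  0.35  0.84  1.01]
[ 0.012 -0.357 -0.013] [  6.86  -5.66 -10.93]
[ 0.009 -0.706 -0.015] [  3.31 -14.26 -15.32]
```

move_arm --deltas '[0,-0.14,0,1.5,-1,-4.5,-0.6,0,-0.28,0,4,-3,-8.5,-1,0,-0.42,0,6,-6,-11.5,-1,0,-0.56,0,5,-10,-14,-1,0,-0.7,0,3.3,-14.2,-15.3,-1,0,-0.7,0,3.3,-14.2,-15.3,-1,0,-0.7,0,3.3,-14.2,-15.3,-1,0,-0.7,0,3.3,-14.2,-15.3,-1]'

```text
time: 20.15
tool_pos: [0.4669, 0.0657, 0.2533]
ee_rot: [3.141, 0.002, -0.018]
wrist_force: [0.5, -1.2, -0.4]
width: 0.0941
finger_force: 0.0
```

```bash
cat > rod.py <<'E'
from h import *
import sys
from scipy.optimize import least_squares as LS
def cyl(q,c,zr,r,z0):
    g=q[(np.hypot(q[:,0]-c[0],q[:,1]-c[1])<.03)&(q[:,2]>zr[0])&(q[:,2]<zr[1])]
    if len(g)<40: return print('few',len(g))
    f=LS(lambda p:np.hypot(g[:,0]-p[0]-p[2]*(g[:,2]-z0),g[:,1]-p[1]-p[3]*(g[:,2]-z0))-r,[*c,0,0],loss='soft_l1',f_scale=.001)
    return f.x.round(4),len(g)
def disc(q,c,zr):
    g=q[(np.hypot(q[:,0]-c[0],q[:,1]-c[1])<.025)&(q[:,2]>zr[0])&(q[:,2]<zr[1])]
    if len(g)<20: return 'few',len(g)
    h=cv2.minEnclosingCircle(cv2.convexHull(g[:,:2].astype(np.float32)*1000)); return np.round(h[0],1),round(h[1],1),np.median(g[:,2]).round(4),len(g)
if __name__=='__main__':
    s=snap('wrist');save(s,sys.argv[1]);P=cloud(s);np.savez('w.npz',P=P,im=s['image']);q=P.reshape(-1,3);o=s['obs'];print(o['tool_pos'].round(4),abs(o['qvel']).max().round(3))
    print('rod top',disc(q,(.466,.068),(.141,.151)),'side',cyl(q,(.466,.068),(.103,.141),.009,.122))
    print('tube mouth',disc(q,(.613,.049),(.1015,.110)),'side',cyl(q,(.613,.049),(.04,.1),.0105,.105))
    t=np.load('top0.npz');
E
python3 rod.py w13.png; python3 plan.py .466 .067 .26 0 0
python3 - <<'E'
from h import *
s=dict(np.load('top0.npz'));s['obs']=None;P=cloud(s)
for u in (60,100,150,170,175,180,190,198): print(u,P[270,u].round(3))
E
```

```text
[0.4669 0.0657 0.2533] 0.021
rod top (array([467.6,  73.8]), 9.0, np.float64(0.1441), 316) side (array([ 0.4675,  0.0726, -0.0193,  0.0429]), 168)
tube mouth (array([614.9,  48.2]), 10.7, np.float64(0.1042), 241) side (array([ 0.6109,  0.0472, -0.0661, -0.0234]), 303)
t 20.2 p [0.4667 0.0653 0.2535] rpy [ 3.1411e+00  1.7000e-03 -1.8900e-02] F [-0.2 -0.8  0.2] w 0.0939 j [ 0.02 -0.09  1.41 -0.    1.83  1.61]
[ 0.     0.002 -0.019] [-0.08 -0.17 -0.65]
60 [0.476 0.382 0.142]
100 [ 0.477  0.381 -0.063]
150 [ 0.477  0.376 -0.434]
170 [ 0.487 -0.23   1.334]
175 [ 0.477  0.391 -0.767]
180 [ 0.477  0.383 -0.807]
190 [ 0.478  0.343 -0.808]
198 [0.482 0.098 0.036]
```

View pics/w13.png

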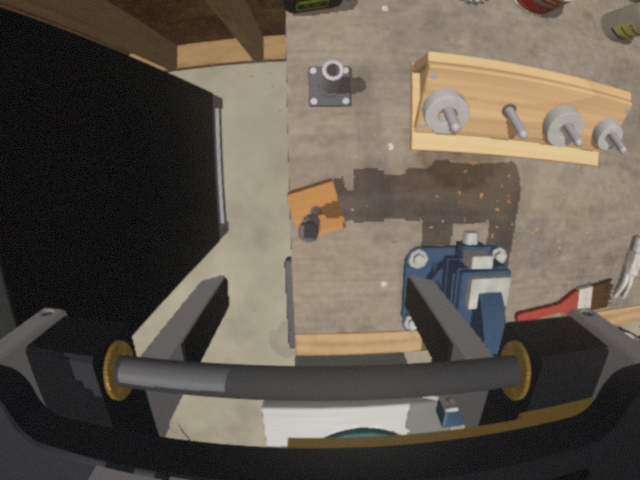

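Wrist view: rod grip top at (311,230), block at (316,210), tube mouth at (333,71); rings visible on pegs 1, 3 and 4. Now I'll grip the rod.

move_arm --deltas '[0,0,0,0.08,-0.7,4,-1,0,0,0,0.08,-0.7,7,-1,0,0,0,0.08,-0.7,7,-1,0,0,0,0.08,-0.7,7,-1,0,0,0,0.08,-0.7,7,-1]'

```text
time: 20.7
tool_pos: [0.469, 0.0727, 0.1865]
ee_rot: [-3.142, -0.003, -0.019]
wrist_force: [-0.3, -0.4, 0.2]
width: 0.0937
finger_force: 0.0
```

```bash
python3 rod.py w14.png; python3 plan.py .4675 .073 .084 0 0
```

```text
[0.469  0.0727 0.1865] 0.014
rod top (array([467.6,  73.6]), 9.1, np.float64(0.1441), 479) side (array([ 0.4675,  0.0726, -0.009 ,  0.0548]), 294)
tube mouth (array([614.7,  48.3]), 10.6, np.float64(0.1043), 345) side (array([ 0.6111,  0.0465, -0.0691, -0.0227]), 494)
t 20.75 p [0.4692 0.0729 0.1866] rpy [-3.1415e+00 -2.8000e-03 -1.8300e-02] F [ 0.1 -0.4  0.7] w 0.0941 j [ 0.03 -0.08  1.53 -0.    1.69  1.62]
[-0.    -0.003 -0.018] [-2.000e-01 -1.000e-02  1.026e+01]
```

move_arm --deltas '[0,0,0,-0.15,0,5,-1,0,0,0,-0.15,0,9,-1,0,0,0,-0.15,0,10.2,-1,0,0,0,-0.15,0,10.2,1,0,0,0,-0.15,0,10.2,1,0,0,0,-0.15,0,10.2,1,0,0,0,-0.15,0,10.2,1,0,0,0,-0.15,0,10.2,1]'

```text
time: 21.55
tool_pos: [0.4672, 0.0735, 0.0834]
ee_rot: [-3.142, -0.001, -0.017]
wrist_force: [-0.6, 0.0, -0.3]
width: 0.0578
finger_force: 0.0
```

move_arm --deltas '[0,0,0,0,0,0,1,0,0,0,0,0,0,1,0,0,0,0,0,0,1,0,0,0,0,0,0,1,0,0,0,0,0,0,1,0,0,0,0,0,0,1]'

```text
time: 22.15
tool_pos: [0.4661, 0.0711, 0.0819]
ee_rot: [3.136, 0.002, -0.018]
wrist_force: [0.7, -5.2, -0.7]
width: 0.0179
finger_force: 29.7
```

```bash
python3 rod.py w15.png; python3 plan.py .4675 .073 .084 0 -.0165
```

```text
[0.4661 0.0711 0.0819] 0.002
rod top (array([476. ,  70.7]), 20.1, np.float64(0.1443), 1870) side (array([0.4688, 0.0714, 0.0264, 0.0247]), 2556)
tube mouth (array([614.2,  48.3]), 10.4, np.float64(0.1042), 489) side (array([ 0.6142,  0.0488, -0.0174,  0.015 ]), 1301)
t 22.2 p [0.4661 0.0711 0.0819] rpy [ 3.1363e+00  2.3000e-03 -1.7700e-02] F [-0.5 -4.8  0.2] w 0.0182 j [ 0.04 -0.04  1.7  -0.01  1.49  1.62]
[ 0.005  0.002 -0.001] [ 0.13 -0.19 -0.22]
```

move_arm --deltas '[0,0,0,0,0.1,-2,1,0,0,0,0,0.1,-4,1,0,0,0,0,0,-8,1,0,0,0,0,0,-12,1,0,0,0,0,0,-13,1,0,0,0,0,0,-13,1,0,0,0,0,0,-13,1,0,0,0,0,0,-13,1]'

```text
time: 23.0
tool_pos: [0.4651, 0.0734, 0.2091]
ee_rot: [3.141, 0.007, -0.017]
wrist_force: [0.0, -0.7, -1.1]
width: 0.0176
finger_force: 30.0
```

```bash
python3 plan.py .50 .06 .21 0 -.0165
cat > inhand.py <<'E'
from h import *; import sys
from scipy.optimize import least_squares as LS
s=snap('wrist');save(s,sys.argv[1]);P=cloud(s);o=s['obs'];p=o['tool_pos'];q=P.reshape(-1,3)
# shaft: below grip shoulder. grip centre approx tcp z +.040
zc=p[2]+.0401
d=q-p; g=q[(np.hypot(d[:,0],d[:,1])<.02)&(q[:,2]<zc-.028)&(q[:,2]>zc-.105)]
f=LS(lambda a:np.hypot(g[:,0]-p[0]-a[0]-a[2]*(g[:,2]-zc),g[:,1]-p[1]-a[1]-a[3]*(g[:,2]-zc))-.0045,[0,0,0,0],loss='soft_l1',f_scale=.0007)
print('tcp',p.round(4),'rpy',o['ee_rot'].round(4),len(g),g[:,2].min().round(4) if len(g) else 0,'axis off at grip,slope',f.x.round(4),'rms',np.sqrt(np.mean(f.fun**2)).round(4))
a=f.x; print('foot offset from tcp',(a[:2]-a[2:]*.1125).round(4))
t=q[(np.hypot(q[:,0]-.6145,q[:,1]-.0485)<.02)&(q[:,2]>.1015)&(q[:,2]<.11)]
if len(t)>30: print('mouth',np.round(cv2.minEnclosingCircle(t[:,:2].astype(np.float32)*1000)[0],1),cv2.minEnclosingCircle(t[:,:2].astype(np.float32)*1000)[1],len(t))
cv2.imwrite('pics/ih.png',cv2.resize(s['image'][30:330,160:480,::-1],None,fx=2,fy=2))
E
python3 inhand.py w16.png
```

```text
t 23.0 p [0.4651 0.0734 0.2091] rpy [ 3.1413  0.0071 -0.0172] F [ 0.  -0.7 -1.1] w 0.0176 j [ 0.04 -0.09  1.49  0.    1.75  1.62]
[ 0.     0.007 -0.001] [ 3.51  1.28 -0.11]
tcp [0.4651 0.0734 0.2091] rpy [ 3.1413  0.0071 -0.0172] 444 0.1443 axis off at grip,slope [ 0.0099  0.0004 -0.0039  0.0135] rms 0.0015
foot offset from tcp [ 0.0103 -0.0011]
mouth [614.9  48.2] 10.581470489501953 304
```

View pics/ih.png

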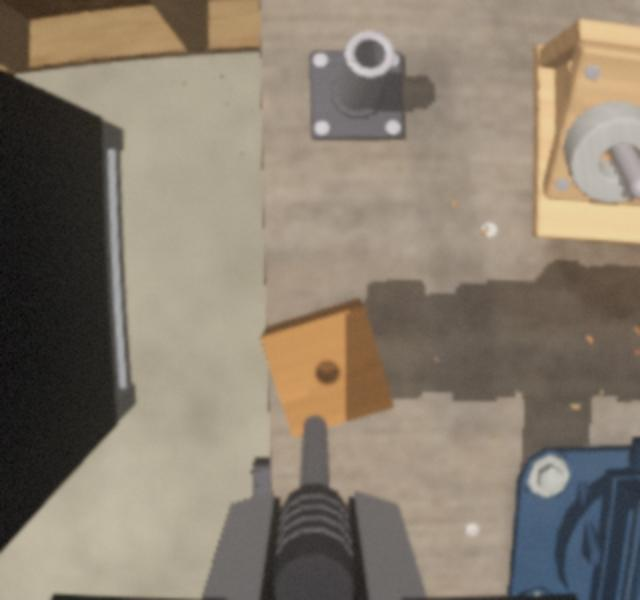

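The rod is held upright with its foot at crop (315,425); the tube mouth is at (369,54). My fit landed on the wrong side of the shaft, so I'll refit.

```bash
sed -i 's/\[0,0,0,0\],loss/[-.005,0,0,0],loss/' inhand.py
cat >> inhand.py <<'E'
for lo in np.arange(zc-.112,zc-.025,.008):
    k=g[(g[:,2]>=lo)&(g[:,2]<lo+.008)]-p
    if len(k)>5: print((lo-zc).round(3),len(k),'x',np.percentile(k[:,0],[50,95]).round(4),'y',np.percentile(k[:,1],[3,50,97]).round(4))
E
python3 inhand.py w17.png
```

```text
tcp [0.4652 0.0734 0.2093] rpy [ 3.1413  0.0069 -0.0172] 441 0.1446 axis off at grip,slope [ 0.0099  0.0005 -0.002   0.0162] rms 0.0015
foot offset from tcp [ 0.0102 -0.0013]
mouth [614.9  48.2] 10.566574096679688 300
-0.104 36 x [0.0061 0.0072] y [-0.0047 -0.0007  0.0034]
-0.096 31 x [0.0063 0.0069] y [-0.0045 -0.001   0.0033]
-0.088 40 x [0.0063 0.0071] y [-0.0044 -0.0006  0.0032]
-0.08 49 x [0.006  0.0069] y [-0.0043 -0.0003  0.0045]
-0.072 46 x [0.0061 0.0068] y [-0.0045 -0.0006  0.0043]
-0.064 57 x [0.0061 0.007 ] y [-0.0046 -0.0002  0.0042]
-0.056 57 x [0.006 0.007] y [-0.0044 -0.0008  0.0034]
-0.048 66 x [0.006  0.0068] y [-0.0043  0.0004  0.0045]
-0.04 56 x [0.006  0.0067] y [-0.0038 -0.0005  0.0035]
```

```bash
python3 plan.py .6124 .0488 .2080 0 -.0165
```

```text
t 23.1 p [0.4654 0.0734 0.2097] rpy [ 3.1414  0.0062 -0.0172] F [ 0.1 -0.3 -1.5] w 0.0175 j [ 0.04 -0.09  1.49  0.    1.75  1.62]
[ 0.     0.006 -0.001] [14.74  2.21  0.08]
```

move_arm --deltas '[0,0,0,3,0.5,0,1,0,0,0,6,1,0,1,0,0,0,9,1.5,0,1,0,0,0,12,2,0,1,0,0,0,14.6,2.2,0,1,0,0,0,14.6,2.2,0,1,0,0,0,14.6,2.2,0,1,0,0,0,14.6,2.2,0,1]'

```text
time: 23.9
tool_pos: [0.6112, 0.0491, 0.2113]
ee_rot: [-3.142, 0.003, -0.017]
wrist_force: [-0.9, 0.7, -1.2]
width: 0.0176
finger_force: 30.0
```

move_arm --deltas '[0,0,0,0,0,0,1,0,0,0,0,0,0,1,0,0,0,0,0,0,1,0,0,0,0,0,0,1,0,0,0,0,0,0,1,0,0,0,0,0,0,1]'

```text
time: 24.5
tool_pos: [0.612, 0.0489, 0.2117]
ee_rot: [3.141, 0.002, -0.017]
wrist_force: [0.3, -0.1, -1.3]
width: 0.0174
finger_force: 30.0
```

```bash
python3 inhand.py w18.png; python3 plan.py .6124 .0488 .2080 0 -.0165
```

```text
tcp [0.612  0.0489 0.2117] rpy [ 3.1415e+00  2.0000e-03 -1.7200e-02] 443 0.1469 axis off at grip,slope [ 0.0097  0.0005 -0.0079  0.0168] rms 0.0015
foot offset from tcp [ 0.0106 -0.0013]
mouth [615.4  48.1] 10.384900093078613 246
-0.104 35 x [0.0063 0.0076] y [-0.0047 -0.001   0.0034]
-0.096 30 x [0.0064 0.0071] y [-0.0046 -0.0007  0.0033]
-0.088 41 x [0.0065 0.0072] y [-0.0044 -0.0003  0.0032]
-0.08 49 x [0.0061 0.0072] y [-0.004  -0.0003  0.0044]
-0.072 45 x [0.0063 0.0068] y [-0.0045 -0.0003  0.0043]
-0.064 58 x [0.0062 0.007 ] y [-0.0046  0.0001  0.0042]
-0.056 59 x [0.0061 0.007 ] y [-0.0044 -0.0008  0.0034]
-0.048 68 x [0.0061 0.0067] y [-0.0043  0.0001  0.0045]
-0.04 55 x [0.0061 0.007 ] y [-0.0039 -0.0002  0.0035]
t 24.55 p [0.6121 0.0489 0.2117] rpy [ 3.1415e+00  1.9000e-03 -1.7200e-02] F [-0.7 -0.  -0.9] w 0.0176 j [-0.01  0.23  1.15 -0.    1.77  1.58]
[ 0.     0.002 -0.001] [0.03 0.01 0.37]
```

View pics/ih.png

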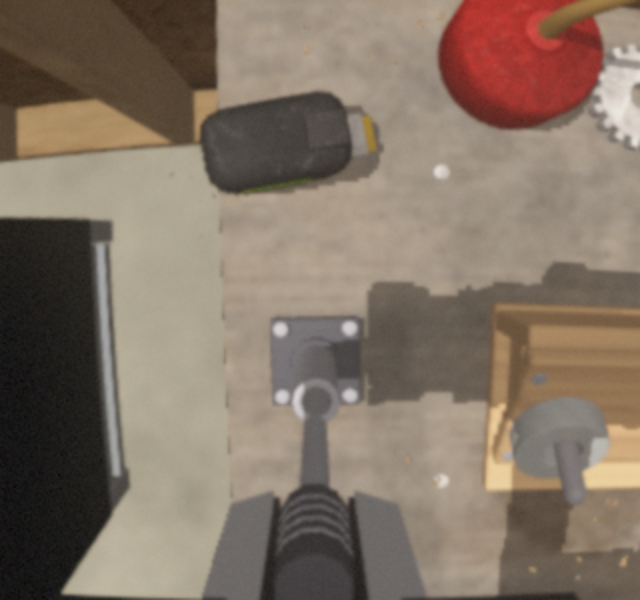

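The foot at (316,402) is centred over the mouth at (316,400). Lowering slowly.

move_arm --deltas '[0,0,0,0.04,0,1.5,1,0,0,0,0.04,0,2.8,1,0,0,0,0.04,0,3.2,1,0,0,0,0.04,0,3.6,1,0,0,0,0.04,0,4.0,1,0,0,0,0.04,0,4.4,1,0,0,0,0.04,0,4.7,1,0,0,0,0.04,0,5,1]'

```text
time: 25.35
tool_pos: [0.6125, 0.0489, 0.1617]
ee_rot: [3.142, 0.001, -0.017]
wrist_force: [0.8, 0.3, -0.5]
width: 0.0177
finger_force: 30.0
```

move_arm --deltas '[0,0,0,0,0,0.5,1,0,0,0,0,0,1,1,0,0,0,0,0,1.5,1,0,0,0,0,0,1.5,1]'

```text
time: 25.75
tool_pos: [0.6117, 0.0489, 0.1454]
ee_rot: [3.141, 0.004, -0.017]
wrist_force: [0.0, 0.7, -1.6]
width: 0.0173
finger_force: 30.0
```

move_arm --deltas '[0,0,0,0.02,0,1,1,0,0,0,0.02,0,2,1,0,0,0,0.02,0,3,1,0,0,0,0.02,0,3.7,1,0,0,0,0.02,0,4.4,1,0,0,0,0.02,0,5,1,0,0,0,0.02,0,5.2,1,0,0,0,0.02,0,5.2,1]'

```text
time: 26.55
tool_pos: [0.6123, 0.0489, 0.0944]
ee_rot: [3.142, 0.003, -0.017]
wrist_force: [-0.5, 0.2, -0.9]
width: 0.0174
finger_force: 30.0
```

move_arm --deltas '[0,0,0,0,0,0.15,1,0,0,0,0,0,0.3,1,0,0,0,0,0,0.45,1,0,0,0,0,0,0.6,1,0,0,0,0,0,0.6,1]'

```text
time: 27.05
tool_pos: [0.6123, 0.0489, 0.0884]
ee_rot: [3.141, 0.002, -0.017]
wrist_force: [-0.6, -0.5, -1.6]
width: 0.0172
finger_force: 30.0
```

move_arm --deltas '[0,0,0,0,0,0.1,1,0,0,0,0,0,0.2,1,0,0,0,0,0,0.3,1,0,0,0,0,0,0.3,1]'

```text
time: 27.45
tool_pos: [0.6127, 0.0489, 0.0873]
ee_rot: [3.141, 0.001, -0.017]
wrist_force: [-2.6, 0.1, 5.6]
width: 0.0174
finger_force: 30.0
```

Seated on the rim. Release, rise, and check.

move_arm --deltas '[0,0,0,0,0,0,-0.4,0,0,0,0,0,0,-0.4,0,0,0,0,0,0,-0.4,0,0,0,0,0,0,-0.4,0,0,0,0,0,0,-0.4,0,0,0,0,0,-4,-0.4,0,0,0,0,0,-9,-0.4,0,0,0,0,0,-14,-0.4]'

```text
time: 28.25
tool_pos: [0.612, 0.0489, 0.2263]
ee_rot: [3.142, 0.004, -0.017]
wrist_force: [1.2, -0.1, 0.3]
width: 0.0656
finger_force: 0.0
```

move_arm --deltas '[0,0,0,-6,5,0,-0.4,0,0,0,-12,10,-2,-0.4,0,0,0,-16,14,-4,-0.4,0,0,0,-16,18,-4,-0.4,0,0,0,-16,20,-4,-0.4,0,0,0,-16,20,-4,-0.4,0,0,0,-16,20,-4,-0.4,0,0,0,-16,20,-4,-0.4]'

```text
time: 29.05
tool_pos: [0.4495, -0.148, 0.2659]
ee_rot: [-3.141, 0.002, -0.018]
wrist_force: [-0.1, 0.8, 0.0]
width: 0.0656
finger_force: 0.0
```

```bash
python3 chk.py w19.png
python3 - <<'E'
from rod import *
s=snap('wrist');P=cloud(s);q=P.reshape(-1,3);print(s['obs']['tool_pos'],s['obs']['wrist_force'])
print('grip top',disc(q,(.6145,.0485),(.142,.155)),'side',cyl(q,(.6145,.0485),(.108,.145),.009,.1275))
t=snap('scene');save(t,'s2.png'); P=cloud(t);q=P.reshape(-1,3);g=q[(np.hypot(q[:,0]-.614,q[:,1]-.05)<.03)&(q[:,2]>.1)];print('scene top z',np.percentile(g[:,2],[90,99]).round(4))
cv2.imwrite('pics/s2.png',cv2.resize(t['image'][200:400,120:440,::-1],None,fx=2.4,fy=2.4))
E
```

```text
1 face height above board 0.0179 ang 0.008 upslope,y mm, r [-3.7 -2.5] 26.4 1241
2 empty
3 face height above board 0.0179 ang 0.006 upslope,y mm, r [-4.4  1.7] 28.5 1458
4 face height above board 0.0179 ang 0.011 upslope,y mm, r [-4.4  2. ] 22.0 722
[ 0.44965341 -0.14745956  0.26569344] [0.32853655 0.77720408 0.03972786]
grip top (array([614.4,  48. ]), 9.3, np.float64(0.1489), 257) side (array([ 0.6145,  0.049 ,  0.0022, -0.0021]), 320)
scene top z [0.1488 0.1505]
```

View pics/s2.png

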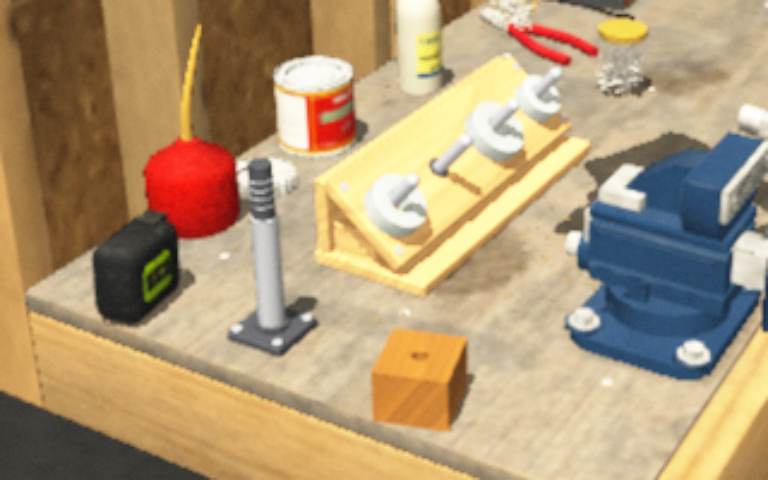

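The scene view shows the rod home in the tube at (265,200), with rings seated on pegs 1, 3 and 4. The jar and the measure are unmoved. Handing in.

```bash
python3 -c "from bench import robot; print(robot.close_job())"
```

```text
the job is handed in; nothing more can be done
None
```

The job is handed in after about 29 s of robot time: the three rings on the bench hang flat against the board on pegs 1, 3 and 4, the rod sits home in the tube, and I never touched the jar or the tape measure; no verdict was shown.

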